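# Fit a stop bar on a fixture plate and square it to the datum rail

## Robot

A 6-joint arm with a two-finger parallel gripper is mounted at the origin on the work surface; the furniture and walls round the work are solid. World frame = base frame: x ahead of the robot, y to its left, z up, the work surface at z = 0. Lengths are in m, angles in rad, forces in N, time in s.
With the tool pointing down it reaches from about 0.275 to 1 m from the base axis. Payload 8.4 kg.
Tool frame: the origin (TCP) lies midway between the tips of the shut fingers; the grasp point (between the pads) lies 19 mm behind it; x points along the fingers, y is the direction in which the jaws open and shut, and the axes are right-handed (so a half turn about x gives the same grasp; the last joint's range is limited). The gripper opens to 85 mm and grips with 20 to 120 N. Pads are 22 mm wide; open, the fingers measure 114 mm over their backs; the gripper's body (76 mm by 85 mm) begins 54 mm behind the grasp point. The pads swing forward as they close: fully open they stand 13 mm farther back than shut.
Start: joints at [-1.198, 0.353, 1.633, -0, 1.155, -0.002], TCP at [0.229, -0.582, 0.231] pointing down, gripper open.
Joint ranges: [-2.63, 2.63], [-0.92, 2.1], [0.06, 2.66], [-1.3, 4.44], [0, 2.69], [-3.02, 3.02]. Speed limits (rad/s): [2.22, 2.22, 2.79, 3.14, 3.14, 3.14].

## Interface

Orientations are given as a unit quaternion [w, x, y, z].
In Python, from rig import telemetry, imaging, workorder gives the robot as it stands.
- The arm moves only by the tool jog_arm, never from a script. Its argument "rows" is a list of rows, each a list of 3 entries, a list of its own where there are three numbers: the shift along the tool's x, y, z each as a share of 100 mm, from -1 to 1, then the turn about the tool's x as a share of 30 degrees, from -1 to 1, then the gripper command: -1 is shut, 1 is fully open, values between are in proportion. In form: [[[dx, dy, dz], twist, grip], ...]. A call has exactly 5 rows; each row is the pose to reach, as a shift and turn from the pose commanded when the call began, along the tool's axes at that moment; what a row does not reach only later rows make up. A row lasts 1/8 s, in which the tool goes at most 62.5 mm and 10.7 degrees, less where a joint would pass 70% of its speed; a pose out of reach is approached as far as the arm can. A call with a number of a shift or a turn outside -1 to 1 is refused whole. A call with a gripper value outside its range is refused whole. The fingers move at their own pace and stop on an object; "force" is the grip in N (left out, the last holds). Time passes only in rows, so rows that repeat a pose let the fingers close, or fill a call up. It gives the time, the measured TCP pose, the force and the opening at its end, in the units of the state.
- telemetry.get_state(): the state, without advancing time (a new reading comes with each control period).
- imaging.get_image(name): name is "scene" or "side" or "wrist"; returns a dict with "color" (400x640x3 uint8, red, green, blue), "fx", "fy", "cx", "cy" (pixels), "rvec" (rotation vector, rad) and "tvec" (3), from world to camera coordinates, as OpenCV has them; the wrist camera has in their place "T_tool_cam" (4x4, takes a point from camera to tool coordinates, whose origin is the TCP and whose axes are the tool frame's). Camera axes: x right, y down, z forward; pixel columns grow to the right and rows downward; lengths in m; the calibration is good to about 2 mm. A picture is of the moment at which its call begins: read the wrist's pose just before it. There is no depth.
- workorder.close_job(): hands the job in, once; it reports no verdict.
The state is a dict: "time_s": time; "q": joint angles; "joint_vel": joint speeds; "effort": joint torques, N m; "tool_pos": TCP position; "eef_rot": TCP orientation; "force": force on the tool from outside, world axes, zero at the start; "wrist_torque": the same for the moment, N m; "grip_width": finger opening in m.
Only numpy, scipy, OpenCV 4.12 (cv2) and the standard library are available. Lean on these libraries where they do the work, as an engineer would, in place of code of your own. Each camera call takes 0.05 s, during which the arm holds its last target.

## Task

Fit the loose aluminium stop bar over the two studs of the fixture plate, round hole on the stud nearer the dark rail and slot on the other, down flat on the plate. Then take the engineer's square by its stock and press it into the corner, stock flush along the rail and blade flush along the bar, so that the bar swings true to the rail (which is not quite parallel to the plate), and hold it there for a second with no gap at either face. Lay the square flat on its rubber mat again, leave the bar square to the rail, and do not disturb the other things on the bench.

Things in the scene. Friction and masses are not known exactly. Their poses are not given: they have to be found in the camera images.
- fixture: Steel fixture plate fixed on the bench, 230 (its x) x 240 (its y) x 16 mm; origin at the centre of its underside, z up, +x roughly away from the robot. The dark rail stands along its far (+x) side; the studs are 72 mm to the +y side of its centre. Rail and fitted bar form an inside corner near fixture x = 85, y = 50 mm that opens towards -x and -y.
- rail: Dark datum rail fixed on the plate, 22 (its x) x 236 (its y) x 12 mm high (top 28 mm above the bench), turned up to 0.06 rad against the plate; origin at the centre of its underside, at fixture x = 96, y = 0. Its pressing face looks to its -x, 11 mm from its origin. Press the square firmly here (7 to 10 N), less on the bar (4 to 8 N): too hard a push on the bar twists the stock off the rail.
- near_rail_stud (a point): M12 stud of 12 mm diameter with a tapered tip, 36 mm high above the plate's top; point at its foot on the plate's top, about 60 mm from the rail's face. The bar's round hole goes here and the bar swings about it.
- far_stud (a point): The second, like stud, 70 mm from the first in the fixture's -x direction; point at its foot on the plate's top. The bar's slot goes here.
- stop_bar: Loose aluminium bar, 150 (its x) x 44 (its y) x 22 mm, 0.38 kg, flat on the bench left of the fixture; origin at the centre of its underside, +x (round-hole end) roughly away from the robot. Square means its x parallel to the rail's x, its end some 10 mm from the rail's face; loose on the studs, it swings about 0.1 rad either way from the plate's x and moves at a few newtons.
- bar_center (a point): Centre of the stop bar, half-way up (11 mm), between its two holes; axes as the bar. Grasp it here across its 44 mm width.
- bar_round_hole (a point): Centre of the bar's 14 mm round through hole at the underside, 25 mm from the bar's centre towards its +x end.
- bar_slot (a point): Centre of the bar's through slot at the underside, 14 mm along the bar and 28 mm across it, 45 mm from the bar's centre towards its -x end.
- try_square: Engineer's square, 0.45 kg, flat on the mat: dark stock 22 (its x) x 110 (its y) x 32 mm high; thin steel blade 24 mm wide, 4 mm thick, half-way up the stock, leaving it at its +y end and running 123 mm towards -x. Origin at the centre of the stock's underside. The stock's +x face goes on the rail; the blade's outer (+y) edge, flush with the stock's +y end, on the bar's -y side.
- square_stock (a point): Centre of the square's stock, half-way up (16 mm); axes as the square. Grasp the stock here across its 22 mm width, on its upper half, so that the outer finger passes above the rail. In the corner the square's axes are parallel to the rail's and this point is 22 mm from the rail's origin in the rail's -x and 77 mm from near_rail_stud in the rail's -y.
- square_corner (a point): Outer corner of the square at half the stock's height, where the stock's +x face and the blade's outer edge meet: 11 mm in +x and 55 mm in +y from the stock's centre.
- square_tip (a point): Free end of the blade's outer edge: 134 mm in -x and 55 mm in +y from the stock's centre, at the same height.
- mat: Black rubber mat fixed on the bench to the right of the fixture, 250 (its x) x 200 (its y) x 4 mm; origin at the centre of its underside. The square starts on it and goes back on it.
- parts_tray: Bystander: tin tray, 132 x 200 x 30 mm, at the back left, with three black screws up to 42 mm high standing in it; leave it.
- grease_pot: Bystander: white grease bottle with a red tip, 44 mm wide, 90 mm high, at the back left; leave it.
- dial_indicator: Bystander: dial indicator lying on its back, 127 x 62 x 21 mm, behind the mat on the right; leave it.
- caliper: Bystander: caliper 230 mm long, to the right of the mat; leave it.
- power_post: Fixed upright wooden post with a power strip, 525 mm high, at the bench's back edge ahead of the robot and a little to the right; origin at its foot. It fills the space from 35 mm in front of its origin (towards the robot) and 90 mm to either side: pass it with the gripper well in front of it (0.15 m or more).
- tray_bolt_1: Bystander: black screw standing on its head in the tin tray, 40 mm high; origin at its foot; leave it.
- tray_bolt_2: Bystander: black screw standing on its head in the tin tray, 40 mm high; origin at its foot; leave it.
- tray_bolt_3: Bystander: black screw standing on its head in the tin tray, 40 mm high; origin at its foot; leave it.
- square_heel (a point): The other end of the stock's +x face, at half its height: 11 mm in +x and 55 mm in -y from the stock's centre.

How it is judged:
On the way, in this order (a step that is already met when the one before it is completed fails the run):
1. the stop bar is down on the plate over both studs, round hole on the stud nearer the rail (horizontal distance between bar_round_hole and near_rail_stud below 0.004 m and horizontal distance between bar_slot and far_stud below 0.012 m and z of bar_round_hole in the frame of fixture below 0.0185 m and angle between stop_bar's own z axis and vertical below 0.03 rad), for 0.2 s.
2. the held square is pressed into the corner: over 1.5 N on the rail and on the bar, gaps at both ends of the stock and of the blade under 1.5 mm (contact force between try_square and rail above 1.5 N and contact force between try_square and stop_bar above 1.5 N and contact force between the fingers and try_square above 1 N and horizontal distance between bar_round_hole and near_rail_stud below 0.004 m and x of each of square_corner, square_heel in the frame of rail above -0.0125 m and y of each of square_corner, square_tip in the frame of stop_bar above -0.0235 m), for 0.4 s.
At the end, for the whole second after the job is handed in: The stop bar lies flat on the plate over both studs (round hole within 4 mm of the stud nearer the rail) and square to the rail within 0.015 rad; the square lies flat at rest on the mat, its stock's centre and blade tip both within the mat's edges (all of step 1 and angle between the x axis of stop_bar and the x axis of rail, either way round below 0.015 rad and linear speed of each of stop_bar, try_square below 0.01 m/s and x of square_stock in the frame of mat between -0.125 and 0.125 m and y of square_stock in the frame of mat between -0.1 and 0.1 m and x of square_tip in the frame of mat between -0.125 and 0.125 m and y of square_tip in the frame of mat between -0.1 and 0.1 m and z of square_stock in the frame of mat below 0.024 m and angle between try_square's own z axis and vertical below 0.04 rad); the robot touches nothing.
It fails at once if another thing on the bench was moved by more than 20 mm (distance of any of parts_tray, grease_pot, dial_indicator, caliper, tray_bolt_1, tray_bolt_2, tray_bolt_3 from where it was at the start of the episode above 0.02 m).
It also fails if it takes over 72 s, if anything falls off the work surface, if the arm or the gripper's body presses on something with over 40 N, if the wrist force passes 120 N, or if a joint passes its speed limit or range.

## Working session

There is one attempt and no reset: what is moved stays moved. The work goes in short steps, Python scripts to look and compute and a tool call to move; the robot and the scene stay as the last step left them, time stands still between calls to the robot, and variables do not carry over. Pictures are saved under pics/ and viewed, and the job is handed in when it is done.

Besides the shell and the picture viewer there is one more tool, called by a JSON object that holds its "fn" and its "kwargs". jog_arm: Moves the arm, as the interface text tells. Shift numbers are shares of 100 mm and turn numbers shares of 30 degrees, none past 1 either way. Its arguments: {"type":"object","properties":{"rows":{"type":"array","items":{"type":"array"}},"force":{"type":"number"}},"required":["rows"]}

```bash
ls; mkdir -p pics; python3 - <<'E'
from rig import telemetry, imaging
import cv2,json
print(telemetry.get_state())
for n in ["scene","side","wrist"]:
    d=imaging.get_image(n)
    cv2.imwrite(f"pics/{n}0.png",d["color"][:,:,::-1])
    print(n,{k:v for k,v in d.items() if k!="color"})
E
```

```text
pics
{'time_s': 0.0, 'q': array([-1.19839283e+00,  3.53660347e-01,  1.63419804e+00,  1.79448589e-05,
        1.15521468e+00, -2.40235388e-03]), 'joint_vel': array([-0.00066042, -0.00125002, -0.00016403, -0.00053615,  0.00216138,
        0.00084103]), 'effort': array([-4.66034253e-04, -6.05245256e+01, -3.42071700e+01,  2.68097519e-04,
        9.32007737e-03, -6.15870661e-06]), 'tool_pos': array([ 0.22862204, -0.58112573,  0.23052674]), 'eef_rot': array([-0.1312215 , -0.69463605, -0.13225258,  0.6948172 ]), 'force': array([-0.15110711,  0.67218851,  0.03848355]), 'wrist_torque': array([ 0.02024094, -0.05472801,  0.0587751 ]), 'grip_width': 0.08566412317438836}
scene {'fx': 412.07147641058765, 'fy': 412.07147641058765, 'cx': 321.97873100557115, 'cy': 199.4808076240622, 'rvec': array([ 0.80651755, -2.54631276,  1.1620207 ]), 'tvec': array([0.39735331, 0.2585156 , 1.27271717])}
side {'fx': 446.2026262020989, 'fy': 446.2026262020989, 'cx': 316.1777092684584, 'cy': 198.40848107683996, 'rvec': array([ 0.74313789, -2.72104155,  0.91155635]), 'tvec': array([0.42747308, 0.25534749, 1.72714368])}
wrist {'fx': 287.5886826912107, 'fy': 287.5886826912107, 'cx': 317.499962637318, 'cy': 200.08831770713923, 'T_tool_cam': array([[ 5.37379119e-04, -2.59914156e-01,  9.65631577e-01,
        -1.42496873e-01],
       [ 9.99999787e-01, -2.18544933e-04, -6.15329842e-04,
        -7.52035761e-04],
       [ 3.70966825e-04,  9.65631702e-01,  2.59913983e-01,
        -6.56385575e-02],
       [ 0.00000000e+00,  0.00000000e+00,  0.00000000e+00,
         1.00000000e+00]])}
```

View pics/scene0.png

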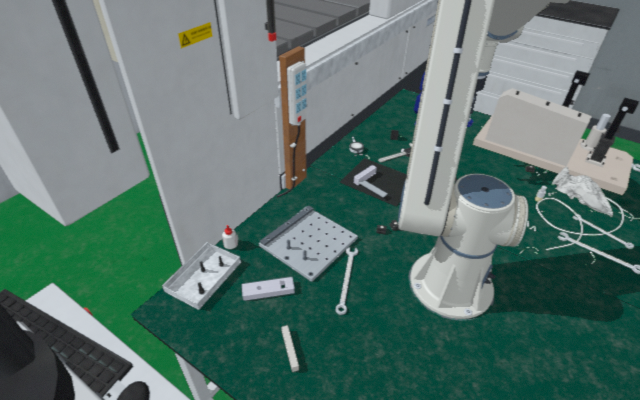

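View pics/side0.png

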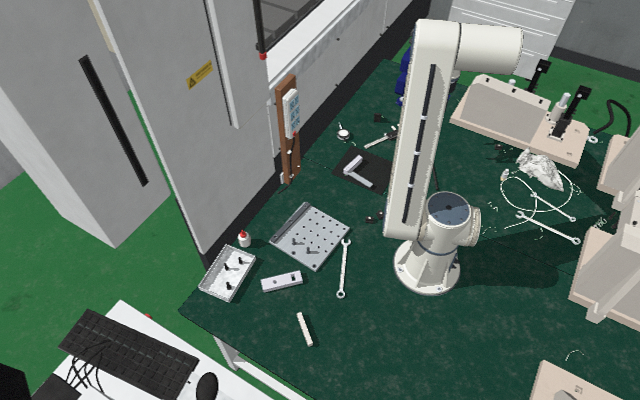

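View pics/wrist0.png

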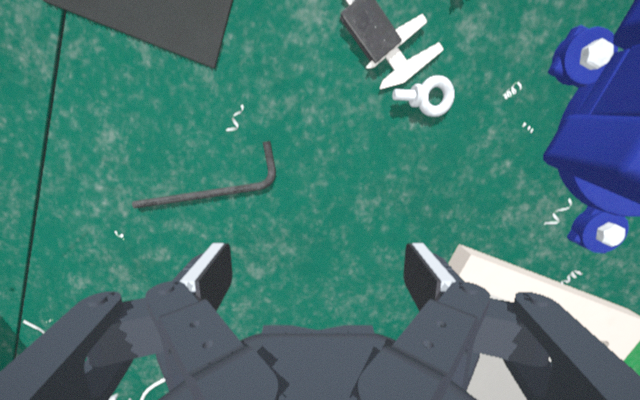

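```bash
cat > h.py <<'E'
from rig import telemetry, imaging
import cv2, numpy as np
from scipy.spatial.transform import Rotation as R
def Rq(q): return R.from_quat([q[1],q[2],q[3],q[0]]).as_matrix()
def grab(n,name=None):
    st=telemetry.get_state(); d=imaging.get_image(n)
    if n=="wrist":
        T=np.eye(4); T[:3,:3]=Rq(st['eef_rot']); T[:3,3]=st['tool_pos']
        C=T@d['T_tool_cam']; d['Rwc']=C[:3,:3]; d['o']=C[:3,3]
    else:
        Rm=cv2.Rodrigues(d['rvec'])[0]; d['Rwc']=Rm.T; d['o']=-Rm.T@d['tvec']
    d['st']=st
    if name: cv2.imwrite(f"pics/{name}.png",d['color'][:,:,::-1]); np.savez(f"pics/{name}.npz",**{k:v for k,v in d.items() if k!='st'})
    return d
def load(name): return dict(np.load(f"pics/{name}.npz"))
def ray(d,u,v):
    r=d['Rwc']@np.array([(u-d['cx'])/d['fx'],(v-d['cy'])/d['fy'],1]); return d['o'],r
def onz(d,u,v,z):
    o,r=ray(d,u,v); return o+r*(z-o[2])/r[2]
def proj(d,p):
    c=d['Rwc'].T@(np.asarray(p,float)-d['o']); return np.array([d['fx']*c[0]/c[2]+d['cx'],d['fy']*c[1]/c[2]+d['cy']])
def tool(): # returns yaw etc.
    s=telemetry.get_state(); M=Rq(s['eef_rot']); return s['tool_pos'],M,s
def shift(target):
    p,M,s=tool(); return M.T@(np.asarray(target)-p)/0.1
E
python3 - <<'E'
from h import *
for n in ["scene","side"]:
    d=grab(n,n+"1")
    print(n,"cam",d['o'])
    im=d['color'][:,:,::-1]
    cv2.imwrite(f"pics/{n}c.png",cv2.resize(im[150:350,140:430],None,fx=2.75,fy=2.75,interpolation=cv2.INTER_CUBIC))
d=load("scene1")
for nm,u,v,z in [("bar",268,288,.022),("plate c",308,242,.016),("sq",372,180,.03),("post",293,188,0),("tray",202,275,.03)]: print(nm,onz(d,u,v,z))
p,M,s=tool(); print(M)
E
```

```text
scene cam [-0.10283365  0.8838279   1.02606162]
side cam [-0.07354807  0.933841    1.53410969]
bar [0.43451553 0.351983   0.022     ]
plate c [0.45044256 0.12945066 0.016     ]
sq [ 0.43333426 -0.26914936  0.03      ]
post [ 0.67431638 -0.07856358  0.        ]
tray [0.6223975  0.43469234 0.03      ]
[[-2.37036842e-04  3.66067932e-01 -9.30588101e-01]
 [ 6.19497554e-04 -9.30587894e-01 -3.66068009e-01]
 [-9.99999780e-01 -6.63268657e-04 -6.19457233e-06]]
```

View pics/scenec.png

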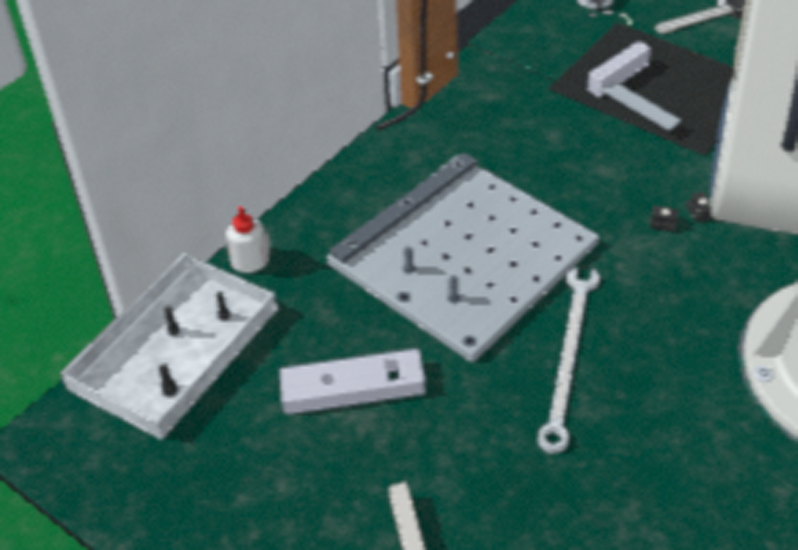

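View pics/sidec.png

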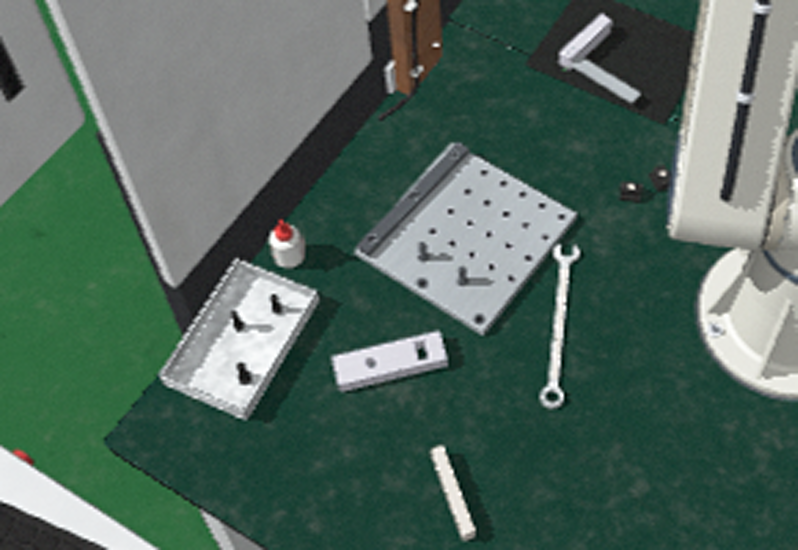

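```bash
python3 - <<'E'
from h import *
for n,P in [("scene",{'bar':((283,390),(425,372),.011),'rail':((345,255),(478,168),.028),'plateL':((330,260),(472,358),.01),'stock':((590,85),(645,45),.03),'blade':((610,88),(680,125),.018),'st1':((408,270),(408,270),.016),'st2':((453,300),(453,300),.016)}),
 ("side",{'bar':((338,385),(446,363),.011),'rail':((375,262),(465,158),.028),'stock':((565,58),(610,18),.03),'blade':((575,68),(637,100),.018),'st1':((423,258),(423,258),.016),'st2':((462,283),(462,283),.016)})]:
    d=load(n+"1")
    for k,(a,b,z) in P.items():
        A=onz(d,a[0]/2.75+140,a[1]/2.75+150,z);B=onz(d,b[0]/2.75+140,b[1]/2.75+150,z)
        print(n,k,A.round(3),B.round(3),np.degrees(np.arctan2(*(B-A)[1::-1])).round(1))
E
```

```text
scene bar [0.492 0.4   0.011] [0.382 0.292 0.011] -135.6
scene rail [0.555 0.222 0.028] [0.515 0.006 0.028] -100.5
scene plateL [0.576 0.227 0.01 ] [0.352 0.246 0.01 ] 175.1
scene stock [ 0.485 -0.224  0.03 ] [ 0.469 -0.353  0.03 ] -97.4
scene blade [ 0.466 -0.249  0.018] [ 0.347 -0.235  0.018] 173.6
scene st1 [0.486 0.189 0.016] [0.486 0.189 0.016] 0.0
scene st2 [0.415 0.195 0.016] [0.415 0.195 0.016] 0.0
side bar [0.481 0.414 0.011] [0.373 0.313 0.011] -136.9
side rail [0.539 0.236 0.028] [0.523 0.014 0.028] -94.0
side stock [ 0.486 -0.236  0.03 ] [ 0.464 -0.351  0.03 ] -101.3
side blade [ 0.467 -0.235  0.018] [ 0.351 -0.226  0.018] 175.6
side st1 [0.487 0.19  0.016] [0.487 0.19  0.016] 0.0
side st2 [0.417 0.197 0.016] [0.417 0.197 0.016] 0.0
```

{"fn": "jog_arm", "kwargs": {"rows": [[[0,-0.2,-0.2],0,1],[[0,-0.4,-0.4],0,1],[[0,-0.6,-0.6],0,1],[[0,-0.8,-0.8],0,1],[[0,-1,-1],0,1]], "force": 40}}

```text
time_s: 0.88
tool_pos: [0.2855, -0.451, 0.2312]
eef_rot: [0.132, 0.695, 0.132, -0.695]
force: [0.9, -0.1, -0.1]
grip_width: 0.0852
```

{"fn": "jog_arm", "kwargs": {"rows": [[[0,-0.2,-0.2],0,1],[[0,-0.4,-0.4],0,1],[[0,-0.6,-0.6],0,1],[[0,-0.8,-0.8],0,1],[[0,-1,-1],0,1]]}}

```text
time_s: 1.5
tool_pos: [0.342, -0.3214, 0.2313]
eef_rot: [0.132, 0.695, 0.132, -0.695]
force: [-0.3, -0.4, 0.3]
grip_width: 0.0854
```

```bash
python3 - <<'E'
from h import *
d=grab("wrist","w1"); print(d['st']['tool_pos'],d['st']['time_s'],d['st']['q'])
E
```

```text
[ 0.34197002 -0.32142383  0.23132084] 1.5 [-7.57641252e-01  1.07648193e-01  1.95447983e+00  1.29905568e-05
  1.07932080e+00  4.38443267e-01]
```

View pics/w1.png

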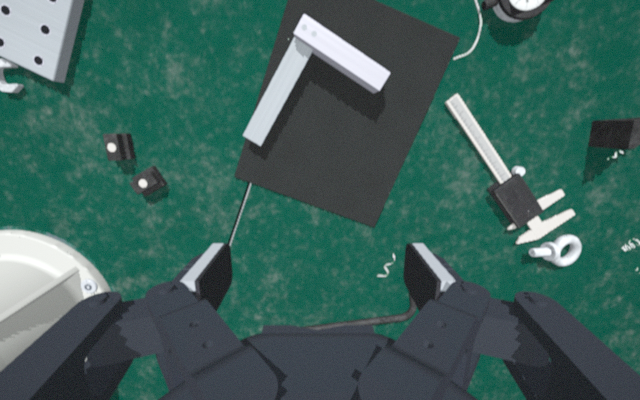

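{"fn": "jog_arm", "kwargs": {"rows": [[[0,-0.2,-0.14],0,1],[[0,-0.4,-0.28],0,1],[[0,-0.6,-0.42],0,1],[[0,-0.8,-0.56],0,1],[[0,-1,-0.7],0,1]]}}

```text
time_s: 2.17
tool_pos: [0.3703, -0.203, 0.2314]
eef_rot: [0.132, 0.695, 0.132, -0.695]
force: [0.7, 0.0, 0.4]
grip_width: 0.0852
```

{"fn": "jog_arm", "kwargs": {"rows": [[[0,-0.2,-0.14],0,1],[[0,-0.4,-0.28],0,1],[[0,-0.6,-0.42],0,1],[[0,-0.8,-0.56],0,1],[[0,-1,-0.7],0,1]]}}

```text
time_s: 2.8
tool_pos: [0.399, -0.0843, 0.2314]
eef_rot: [0.132, 0.695, 0.132, -0.695]
force: [0.3, -0.4, 0.9]
grip_width: 0.0853
```

{"fn": "jog_arm", "kwargs": {"rows": [[[0,-0.2,-0.08],-0.15,1],[[0,-0.4,-0.16],-0.3,1],[[0,-0.6,-0.24],-0.45,1],[[0,-0.8,-0.32],-0.6,1],[[0,-1,-0.4],-0.77,1]]}}

```text
time_s: 3.42
tool_pos: [0.3994, 0.0233, 0.2314]
eef_rot: [0.269, 0.654, 0.269, -0.654]
force: [0.4, 0.0, 0.3]
grip_width: 0.0853
```

```bash
python3 - <<'E'
from h import *
d=grab("wrist","w2"); print(d['st']['tool_pos'],d['st']['time_s'],d['st']['q'])
M=Rq(d['st']['eef_rot']); print(np.degrees(np.arctan2(M[1,1],M[0,1])))
E
```

```text
[0.39942716 0.02330691 0.23137571] 3.425 [ 5.45961310e-02 -1.04877765e-02  2.08048195e+00 -8.03257746e-05
  1.07134160e+00  8.44665503e-01]
-45.265437738620285
```

View pics/w2.png

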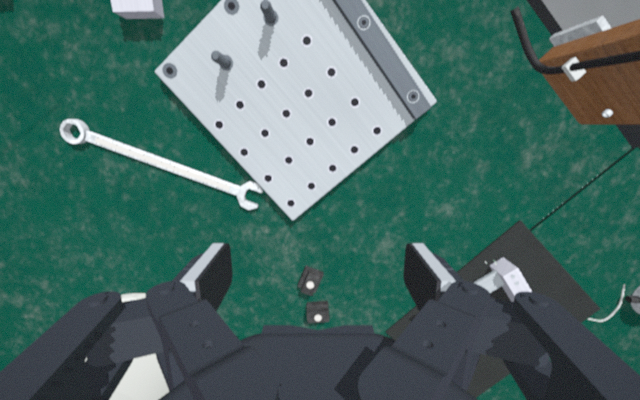

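{"fn": "jog_arm", "kwargs": {"rows": [[[0,-0.2,-0.2],0,1],[[0,-0.4,-0.4],0,1],[[0,-0.6,-0.6],0,1],[[0,-0.8,-0.8],0,1],[[0,-1,-1],0,1]]}}

```text
time_s: 4.1
tool_pos: [0.4006, 0.1648, 0.2313]
eef_rot: [0.268, 0.654, 0.268, -0.654]
force: [-0.2, -0.0, -0.4]
grip_width: 0.0856
```

```bash
python3 - <<'E'
from h import *
d=grab("wrist","w3"); print(d['st']['tool_pos'],d['st']['time_s'])
E
```

```text
[0.4005789  0.16476181 0.23134295] 4.1
```

View pics/w3.png

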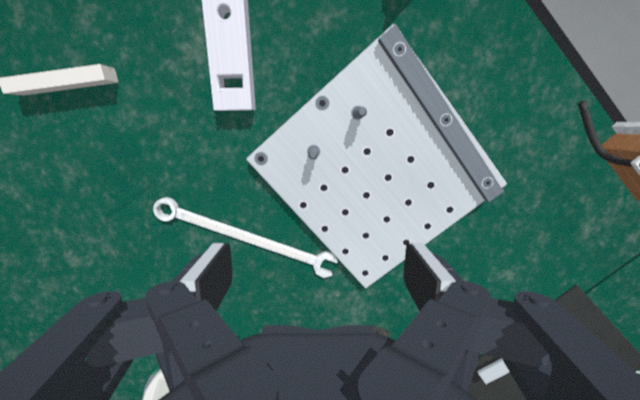

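{"fn": "jog_arm", "kwargs": {"rows": [[[0,-0.2,-0.2],0,1],[[0,-0.4,-0.4],0,1],[[0,-0.6,-0.6],0,1],[[0,-0.8,-0.8],0,1],[[0,-1,-1],0,1]]}}

```text
time_s: 4.78
tool_pos: [0.4018, 0.3061, 0.2313]
eef_rot: [0.268, 0.654, 0.268, -0.654]
force: [0.1, -0.3, 0.4]
grip_width: 0.0854
```

```bash
python3 - <<'E'
from h import *
d=grab("wrist","w4"); print(d['st']['tool_pos'],d['st']['time_s'])
a=load("w3")['color'][:,:,::-1]; cv2.imwrite("pics/w3a.png",cv2.resize(a[10:300,230:530],None,fx=2.6,fy=2.0,interpolation=cv2.INTER_CUBIC))
E
```

```text
[0.40176342 0.3060853  0.23126486] 4.775
```

View pics/w4.png

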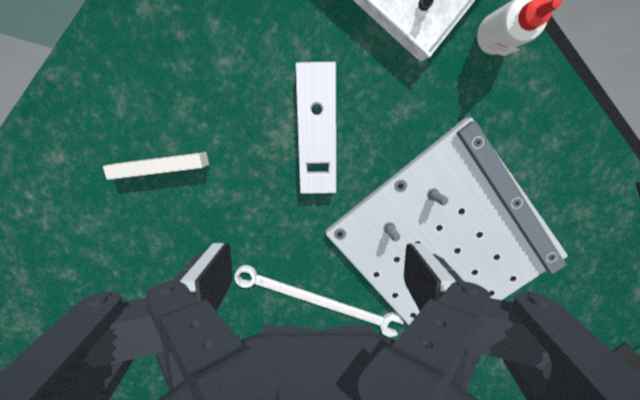

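View pics/w3a.png

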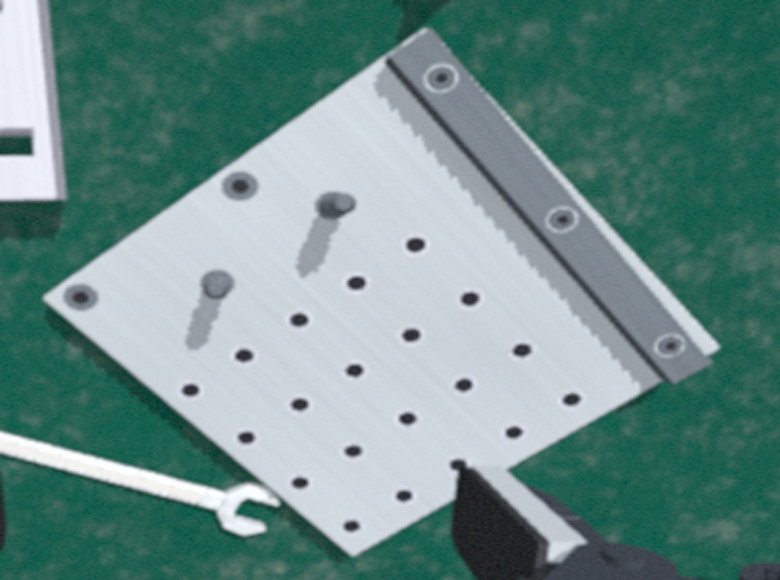

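```bash
python3 - <<'E'
from h import *
for n in ["w3","w4"]:
    d=load(n); im=d['color']; g=cv2.cvtColor(im,cv2.COLOR_RGB2GRAY); hsv=cv2.cvtColor(im,cv2.COLOR_RGB2HSV)
    print(n)
    def seg(mask,zs,name):
        c,_=cv2.findContours(mask,cv2.RETR_CCOMP,cv2.CHAIN_APPROX_NONE)
        for k in c:
            a=cv2.contourArea(k)
            if a>2500:
                ap=cv2.approxPolyDP(k,4,True)[:,0]
                print(name,a,[tuple(p) for p in ap.tolist()], [onz(d,*p,zs)[:2].round(4).tolist() for p in ap])
    low=((hsv[...,1]<60)&(g>90)).astype(np.uint8)
    seg(low,0.016,"light")
    bar=((g>205)&(hsv[...,1]<40)).astype(np.uint8); seg(bar,.022,"white")
    rail=((g>90)&(g<150)&(hsv[...,1]<50)).astype(np.uint8)
    rail=cv2.morphologyEx(rail,cv2.MORPH_OPEN,np.ones((5,5)));seg(rail,.028,"rail")
E
python3 - <<'E'
import cv2,sys; sys.path.insert(0,'.')
import os; os.chdir('.')
from h import *
a=load("w4")['color'][:,:,::-1]
cv2.imwrite("pics/w4a.png",cv2.resize(a[50:210,280:460],None,fx=4.4,fy=3.7,interpolation=cv2.INTER_CUBIC))
E
```

```text
w3
light 37454.5 [(506, 182), (392, 24), (246, 158), (328, 251), (315, 255), (180, 208), (169, 197), (158, 199), (153, 212), (162, 221), (175, 217), (311, 264), (323, 278), (332, 273), (321, 262), (338, 259), (365, 288), (404, 260), (406, 239), (445, 291), (455, 279), (425, 244), (484, 199), (379, 39), (488, 201), (503, 191)] [[0.5627, -0.0095], [0.58, 0.2268], [0.3548, 0.2452], [0.3375, 0.084], [0.3209, 0.0924], [0.2456, 0.264], [0.2475, 0.2831], [0.2355, 0.2916], [0.2166, 0.2858], [0.2148, 0.2699], [0.2312, 0.2611], [0.3075, 0.0869], [0.3038, 0.0601], [0.318, 0.0567], [0.3192, 0.0793], [0.3387, 0.0659], [0.334, 0.007], [0.4008, 0.0006], [0.4229, 0.022], [0.4097, -0.0768], [0.4314, -0.0719], [0.4361, -0.0016], [0.5296, -0.0076], [0.5599, 0.226], [0.5316, -0.0134], [0.5531, -0.0164]]
light 6974.0 [(541, 0), (626, 120), (615, 122), (613, 129), (639, 134), (639, 0)] [[0.7088, 0.1288], [0.7084, -0.0498], [0.698, -0.0424], [0.692, -0.048], [0.711, -0.0757], [0.7833, 0.053]]
light 4843.0 [(201, 0), (213, 109), (255, 109), (247, 0)] [[0.4501, 0.392], [0.3713, 0.3112], [0.4062, 0.2756], [0.
[... 2102 characters left out ...]
[0.2983, 0.6889], [0.1772, 0.6232]]
white 16569.0 [(455, 131), (328, 233), (408, 322), (409, 312), (417, 312), (401, 277), (408, 240), (419, 239), (464, 279), (492, 288), (495, 297), (537, 273), (451, 147)] [[0.5561, 0.2296], [0.3586, 0.2456], [0.3427, 0.0679], [0.3546, 0.0794], [0.3625, 0.0713], [0.3831, 0.1292], [0.4254, 0.1636], [0.4365, 0.1544], [0.4415, 0.0655], [0.46, 0.0269], [0.4544, 0.0124], [0.5167, 0.002], [0.5409, 0.2183]]
white 4624.0 [(297, 63), (301, 191), (335, 191), (334, 62)] [[0.4782, 0.4147], [0.3746, 0.3097], [0.4045, 0.2792], [0.5081, 0.3859]]
rail 6669.5 [(563, 0), (553, 18), (639, 137), (639, 0)] [[0.7172, 0.2565], [0.7005, 0.2497], [0.7015, 0.0722], [0.7731, 0.1997]]
```

View pics/w4a.png

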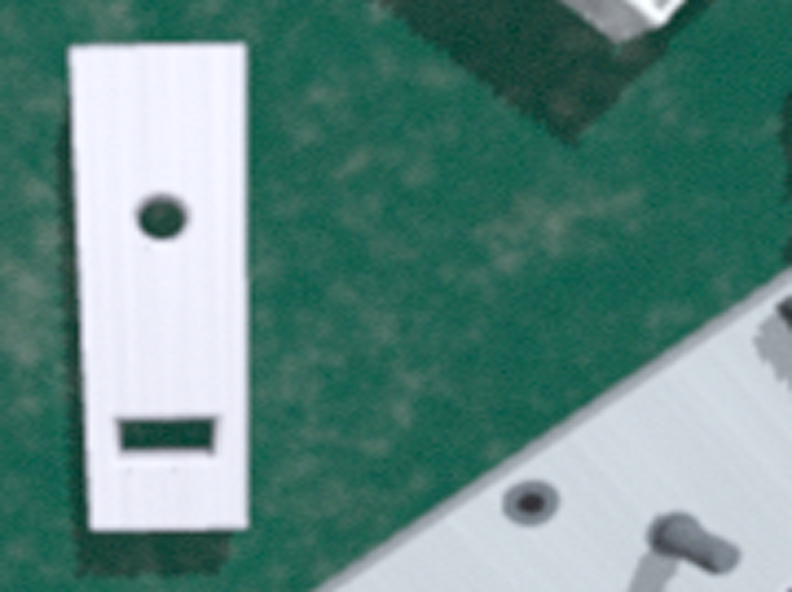

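{"fn": "jog_arm", "kwargs": {"rows": [[[0.2,0,-0.15],0,1],[[0.5,-0.01,-0.35],-0.01,1],[[0.8,-0.01,-0.57],-0.02,1],[[1,-0.014,-0.572],-0.025,1],[[1,-0.014,-0.572],-0.025,1]]}}

```text
time_s: 5.45
tool_pos: [0.4406, 0.3456, 0.1297]
eef_rot: [-0.273, -0.651, -0.272, 0.654]
force: [0.1, 0.2, -0.7]
grip_width: 0.0851
```

```bash
python3 - <<'E'
from h import *
d=grab("wrist","w5"); print(d['st']['tool_pos'],d['st']['time_s'])
M=Rq(d['st']['eef_rot']); print(np.degrees(np.arctan2(M[1,1],M[0,1])))
E
```

```text
[0.4405815  0.34555118 0.12968063] 5.45
-44.7064588405137
```

View pics/w5.png

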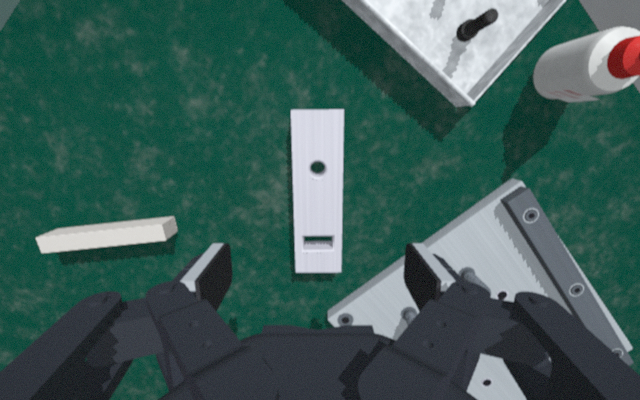

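```bash
cat >> h.py <<'E'
def barmeas(d,z,pick=None,thr=190):
    im=d['color']; g=cv2.cvtColor(im,cv2.COLOR_RGB2GRAY); s=cv2.cvtColor(im,cv2.COLOR_RGB2HSV)[...,1]
    m=((g>thr)&(s<40)).astype(np.uint8)
    c,h=cv2.findContours(m,cv2.RETR_CCOMP,cv2.CHAIN_APPROX_NONE)
    for i,k in enumerate(c):
        if cv2.contourArea(k)>3000 and cv2.pointPolygonTest(k,pick,True)>-5:
            P=np.array([onz(d,*p,z)[:2] for p in k[:,0]])
            r=cv2.minAreaRect((P*1e4).astype(np.float32)); print("rect mm",np.array(r[0])/1e4,np.array(r[1])/10,r[2])
            for j,kk in enumerate(c):
                if h[0][j][3]==i and cv2.contourArea(kk)>25:
                    mo=cv2.moments(kk); u=mo['m10']/mo['m00'];v=mo['m01']/mo['m00']; print(" hole px",round(u,1),round(v,1),cv2.contourArea(kk),onz(d,u,v,z)[:2].round(4))
E
python3 - <<'E'
from h import *
barmeas(load("w4"),.022,(310,90)); barmeas(load("w5"),.022,(300,150))
E
```

```text
rect mm [0.44071494 0.34739141] [150.1590332   44.18166504] 45.41949462890625
 hole px 317.7 167.1 268.5 [0.4108 0.3158]
 hole px 316.4 108.2 143.0 [0.459  0.3653]
rect mm [0.44100088 0.34729209] [148.7331543   43.36338501] 45.62653732299805
 hole px 317.8 240.7 438.0 [0.4112 0.3167]
 hole px 317.6 167.4 249.0 [0.4596 0.3659]
```

{"fn": "jog_arm", "kwargs": {"rows": [[[0.3,0,-0.01],0,1],[[0.6,-0.01,-0.015],-0.01,1],[[0.9,-0.01,-0.015],-0.01,1],[[1,-0.01,-0.015],-0.01,1],[[1,-0.01,-0.015],-0.01,1]]}}

```text
time_s: 6.12
tool_pos: [0.4419, 0.3486, 0.0319]
eef_rot: [0.274, 0.652, 0.274, -0.652]
force: [-0.5, -0.4, 0.4]
grip_width: 0.0858
```

{"fn": "jog_arm", "kwargs": {"rows": [[[0.15,0,0],0,1],[[0.26,0,0],0,1],[[0.26,0,0],0,-1],[[0.26,0,0],0,-1],[[0.26,0,0],0,-1]], "force": 60}}

```text
time_s: 6.75
tool_pos: [0.4419, 0.3488, 0.0058]
eef_rot: [0.274, 0.652, 0.274, -0.652]
force: [-0.3, -0.5, 1.6]
grip_width: 0.0421
```

{"fn": "jog_arm", "kwargs": {"rows": [[[0,0,0],0,-1],[[0,0,0],0,-1],[[0,0,0],0,-1],[[-0.1,0,0],0,-1],[[-0.3,0,0],0,-1]]}}

```text
time_s: 7.38
tool_pos: [0.4407, 0.3479, 0.035]
eef_rot: [-0.274, -0.651, -0.274, 0.653]
force: [0.5, 0.5, -4.5]
grip_width: 0.0424
```

{"fn": "jog_arm", "kwargs": {"rows": [[[-0.35,0,0],0,-1],[[-0.6,0.2,0.15],0,-1],[[-0.75,0.5,0.4],0.3,-1],[[-0.75,0.8,0.6],0.65,-1],[[-0.75,1,0.8],1,-1]]}}

```text
time_s: 8.0
tool_pos: [0.4572, 0.2201, 0.1108]
eef_rot: [0.094, 0.701, 0.094, -0.701]
force: [0.2, -0.0, -3.7]
grip_width: 0.0425
```

```bash
python3 - <<'E'
from h import *
p,M,s=tool(); print(p,np.degrees(np.arctan2(M[1,1],M[0,1])),shift([.464,.190,.11]))
E
```

```text
[0.45719126 0.22006962 0.11080331] -74.74317236270642 [0.00804909 0.30801484 0.01344275]
```

{"fn": "jog_arm", "kwargs": {"rows": [[[0,0.1,0.01],0.25,-1],[[0,0.2,0.01],0.5,-1],[[0,0.31,0.01],0.74,-1],[[0,0.31,0.01],0.74,-1],[[0,0.31,0.01],0.74,-1]]}}

```text
time_s: 8.62
tool_pos: [0.4643, 0.1915, 0.1104]
eef_rot: [0.04, -0.706, 0.04, 0.706]
force: [-1.0, -0.4, -4.1]
grip_width: 0.0424
```

```bash
python3 - <<'E'
from h import *
d=grab("wrist","w6"); p,M,s=tool(); print(p,np.degrees(np.arctan2(M[1,1],M[0,1])),s['time_s'])
for n in ["scene","side"]:
    e=grab(n,n+"6"); q=proj(e,[.46,.19,.05]).astype(int); im=e['color'][max(0,q[1]-50):q[1]+50,q[0]-60:q[0]+60,::-1]
    cv2.imwrite(f"pics/{n}6c.png",cv2.resize(im,None,fx=5,fy=5,interpolation=cv2.INTER_CUBIC))
barmeas(d,p[2]+.0162,(317,150))
E
```

```text
[0.4643259  0.19157458 0.11032381] -96.4426981100456 8.675
rect mm [0.48603369 0.19073745] [ 58.49595947 106.07303467] 76.63932037353516
 hole px 315.9 214.8 804.5 [0.4885 0.1902]
 hole px 372.9 194.5 141.0 [0.4952 0.1635]
 hole px 373.8 152.8 153.5 [0.5139 0.162 ]
```

View pics/w6.png

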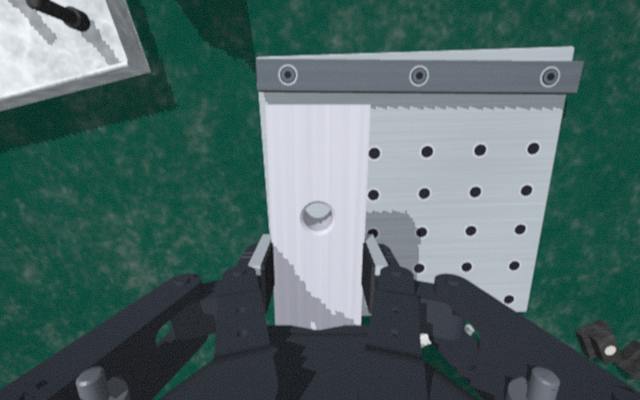

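View pics/side6c.png

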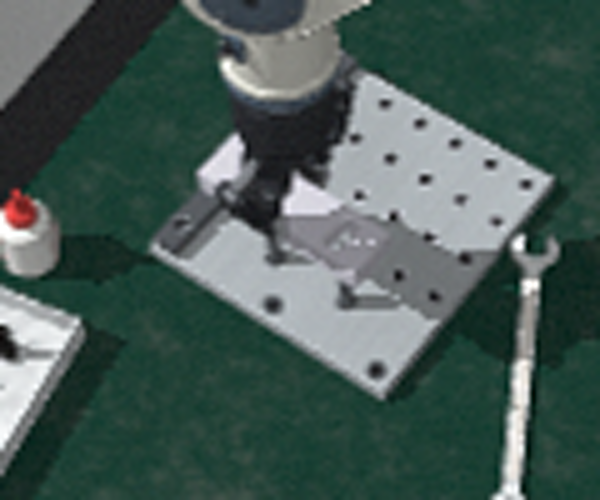

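View pics/scene6c.png

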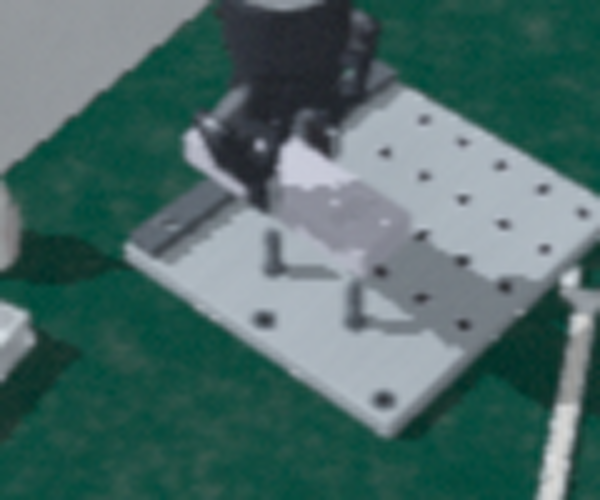

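```bash
python3 - <<'E'
from h import *
for n,(a,b,c,e) in {"w3":(295,335,90,175),"w4":(375,400,180,250)}.items():
    pass
A=load("w3")['color'][90:190,290:390,::-1]; B=load("w4")['color'][170:270,370:470,::-1]
cv2.imwrite("pics/st.png",np.hstack([cv2.resize(x,(400,400),interpolation=cv2.INTER_LINEAR) for x in (A,B)]))
E
```

```text
(no output)
```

View pics/st.png

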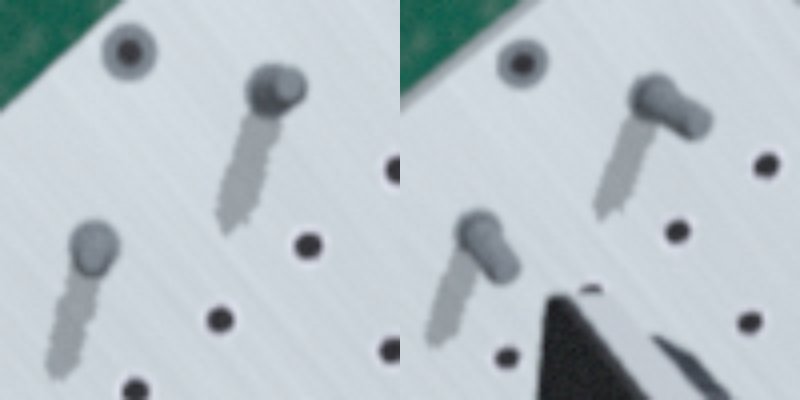

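```bash
python3 - <<'E'
from h import *
P={"w3":[(357.75,112.5,.016),(362.75,110.5,.052),(313.25,151,.016),(313.75,153,.052)],"w4":[(433.75,194.25,.016),(444.25,201.25,.052),(389.5,228,.016),(396.25,237,.052)]}
for n in P:
    d=load(n)
    for p in P[n]: print(n,onz(d,*p).round(4))
    # rail edges
# rail: w6 picture: press face edges
d=load("w6")
for z,pts in [(.028,[(258,92),(582,92)]),(.028,[(259,58),(583,62)]),(.028,[(288,75),(419,76),(550,77)])]:
    q=[onz(d,*p,z) for p in pts]; print([x.round(4).tolist() for x in q],np.degrees(np.arctan2(*(q[0]-q[-1])[1::-1]))-90)
E
```

```text
w3 [0.489  0.1857 0.016 ]
w3 [0.49  0.186 0.052]
w3 [0.4194 0.1918 0.016 ]
w3 [0.421  0.1918 0.052 ]
w4 [0.4895 0.1847 0.016 ]
w4 [0.4885 0.1865 0.052 ]
w4 [0.4191 0.1908 0.016 ]
w4 [0.42   0.1927 0.052 ]
[[0.5558, 0.226, 0.028], [0.529, -0.0107, 0.028]] -6.45778359480606
[[0.5782, 0.2215, 0.028], [0.5495, -0.0089, 0.028]] -7.106765501079906
[[0.5648, 0.2024, 0.028], [0.5534, 0.1081, 0.028], [0.542, 0.0137, 0.028]] -6.864384368865885
```

```bash
python3 - <<'E'
from h import *
d=load("w6")
cv2.imwrite("pics/w6c.png",cv2.resize(d['color'][170:270,250:390,::-1],None,fx=5.5,fy=5.5,interpolation=cv2.INTER_LINEAR))
E
```

```text
(no output)
```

View pics/w6c.png

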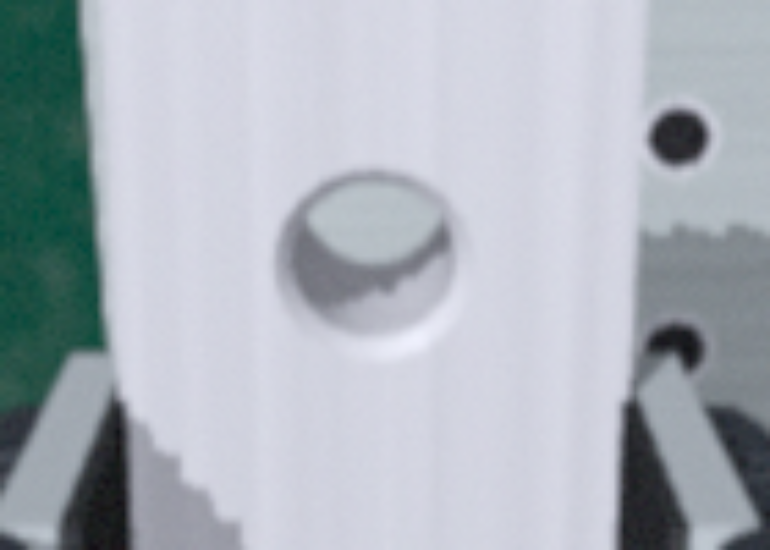

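{"fn": "jog_arm", "kwargs": {"rows": [[[0.1,0.015,-0.01],0,-1],[[0.3,0.031,-0.024],0,-1],[[0.46,0.031,-0.024],0,-1],[[0.46,0.031,-0.024],0,-1],[[0.46,0.031,-0.024],0,-1]]}}

```text
time_s: 9.4
tool_pos: [0.4667, 0.188, 0.0644]
eef_rot: [0.041, -0.706, 0.041, 0.706]
force: [0.5, 0.3, -4.5]
grip_width: 0.0426
```

```bash
python3 - <<'E'
from h import *
d=grab("wrist","w7"); p,M,s=tool(); print(p,np.degrees(np.arctan2(M[1,1],M[0,1])),s['time_s'])
A=cv2.resize(d['color'][170:270,250:390,::-1],(560,400))
e=grab("side","side7"); f=grab("scene","scene7")
q=proj(e,[.46,.19,.05]).astype(int); B=cv2.resize(e['color'][q[1]-40:q[1]+40,q[0]-40:q[0]+40,::-1],(400,400),interpolation=cv2.INTER_CUBIC)
q=proj(f,[.46,.19,.05]).astype(int); C=cv2.resize(f['color'][q[1]-40:q[1]+40,q[0]-40:q[0]+40,::-1],(400,400),interpolation=cv2.INTER_CUBIC)
cv2.imwrite("pics/w7c.png",A); cv2.imwrite("pics/ss7.png",np.hstack([B,C]))
E
```

```text
[0.46688756 0.18812616 0.06465305] -96.56911201625836 9.45
```

View pics/w7c.png

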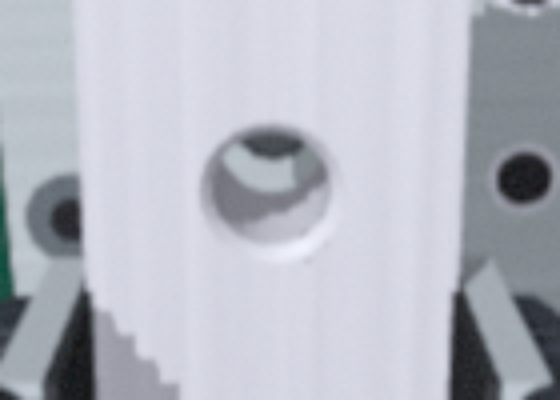

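View pics/ss7.png

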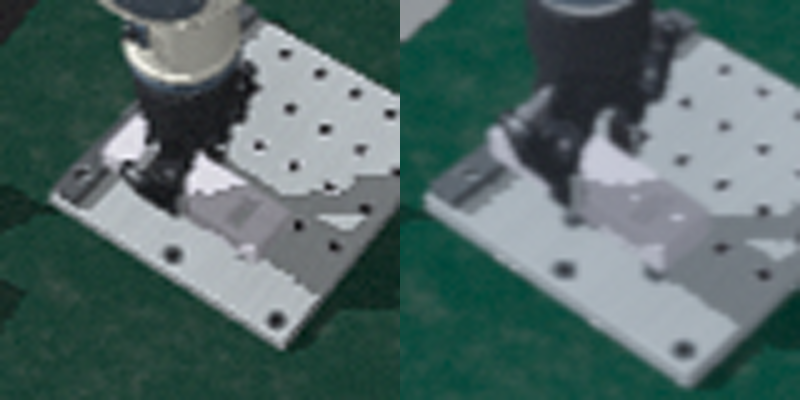

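```bash
python3 - <<'E'
from h import *
d=load("w7")
print("tip near edge",onz(d,318.25,209.25,.052))
print("hole top centre",onz(d,250+267.5/4,170+193/4,.0647+.0162))
print("rims x",onz(d,250+203/4,170+193/4,.0809),onz(d,250+332/4,170+193/4,.0809))
print("rims v",onz(d,250+267/4,170+124/4,.0809),onz(d,250+267/4,170+263/4,.0809))
for z in (.0809,.0589): print("proj hole",proj(d,[.4892,.186,z])-[250,170])
print((proj(d,[.4892,.186,.052])-[250,170])*4,(proj(d,[.4852,.186,.052])-[250,170])*4)
E
```

```text
tip near edge [0.48480633 0.18630752 0.052     ]
hole top centre [0.48930157 0.18649482 0.0809    ]
rims x [0.49015491 0.19388721 0.0809    ] [0.48844826 0.17910268 0.0809    ]
rims v [0.49750447 0.18559954 0.0809    ] [0.48071305 0.18755106 0.0809    ]
proj hole [67.96538515 48.34081715]
proj hole [67.91303065 35.13212748]
[271.59785153 126.83628601] [274.85427912 154.0959154 ]
```

{"fn": "jog_arm", "kwargs": {"rows": [[[0.08,0.003,0],0,-1],[[0.16,0.004,0],0,-1],[[0.23,0.004,0],0,-1],[[0.3,0.004,0],0,-1],[[0.36,0.004,0],0,-1]]}}

```text
time_s: 10.18
tool_pos: [0.4664, 0.1875, 0.0277]
eef_rot: [0.04, -0.706, 0.041, 0.706]
force: [0.8, -0.5, -4.3]
grip_width: 0.0429
```

Sliding freely. Down the last few mm and release.

{"fn": "jog_arm", "kwargs": {"rows": [[[0.03,0,0],0,-1],[[0.055,0,0],0,-1],[[0.065,0,0],0,-1],[[0.065,0,0],0,-1],[[0.065,0,0],0,-1]]}}

```text
time_s: 10.8
tool_pos: [0.4666, 0.1876, 0.0219]
eef_rot: [-0.041, 0.706, -0.04, -0.706]
force: [-0.1, -0.2, -4.5]
grip_width: 0.0425
```

{"fn": "jog_arm", "kwargs": {"rows": [[[0,0,0],0,0.1],[[0,0,0],0,0.2],[[0,0,0],0,0.5],[[0,0,0],0,0.5],[[0,0,0],0,0.5]]}}

```text
time_s: 11.42
tool_pos: [0.4665, 0.1876, 0.0218]
eef_rot: [-0.041, 0.706, -0.041, -0.706]
force: [-0.7, 0.4, -0.1]
grip_width: 0.0643
```

{"fn": "jog_arm", "kwargs": {"rows": [[[-0.15,0,0],0,0.5],[[-0.35,0,0],0,0.5],[[-0.55,0,0],0,0.5],[[-0.75,0,0],0,0.5],[[-1,0,0],0,0.5]]}}

```text
time_s: 12.05
tool_pos: [0.4663, 0.1875, 0.1233]
eef_rot: [-0.041, 0.706, -0.041, -0.706]
force: [-0.2, -0.5, -0.1]
grip_width: 0.0641
```

```bash
python3 - <<'E'
from h import *
d=grab("wrist","w8"); p,M,s=tool(); print(p,np.degrees(np.arctan2(M[1,1],M[0,1])),s['time_s'])
E
```

```text
[0.46804085 0.1881452  0.12625782] -96.58314209896801 12.1
```

View pics/w8.png

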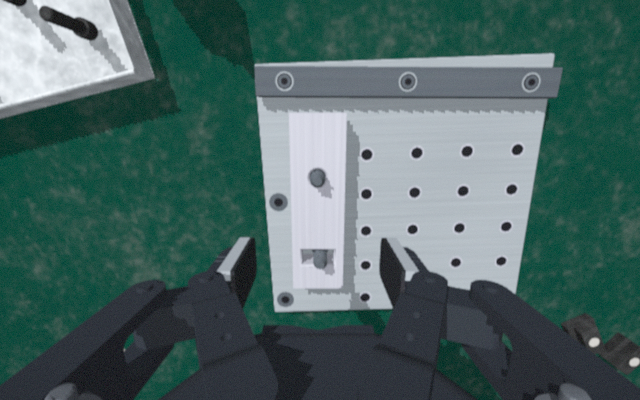

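```bash
python3 - <<'E'
from h import *
d=load("w8"); g=cv2.cvtColor(d['color'],cv2.COLOR_RGB2GRAY).astype(float)
g=cv2.GaussianBlur(g,(3,3),0.8)
print(g[55:115,450].astype(int).tolist(), g[55:115,350].astype(int).tolist())
im=d['color'][40:130,240:340,::-1]; im2=d['color'][40:130,470:570,::-1]
cv2.imwrite("pics/r8.png",np.hstack([cv2.resize(x,(400,360),interpolation=cv2.INTER_LINEAR) for x in (im,im2)]))
cv2.imwrite("pics/w8c.png",cv2.resize(d['color'][100:300,255:375,::-1],(360,600)))
barmeas(d,.038,(300,200),185)
E
```

```text
[74, 108, 152, 181, 189, 188, 187, 187, 186, 186, 182, 165, 138, 117, 110, 111, 112, 113, 112, 113, 114, 113, 113, 112, 112, 112, 112, 112, 112, 112, 112, 112, 112, 111, 110, 110, 110, 111, 111, 110, 103, 90, 88, 107, 127, 134, 135, 136, 137, 135, 135, 136, 136, 137, 137, 144, 162, 179, 187, 188] [62, 62, 63, 68, 91, 131, 168, 183, 185, 182, 173, 151, 127, 114, 111, 112, 114, 114, 114, 114, 114, 114, 114, 113, 112, 112, 112, 112, 112, 112, 113, 113, 113, 113, 113, 112, 112, 112, 113, 110, 97, 85, 91, 113, 130, 135, 136, 136, 137, 137, 138, 140, 140, 139, 139, 147, 166, 183, 189, 189]
rect mm [0.45402119 0.1235457 ] [216.09577637 183.04713135] 85.26849365234375
 hole px 285.2 298.9 301.0 [0.3818 0.2275]
 hole px 455.4 262.2 109.5 [0.4009 0.075 ]
 hole px 500.8 260.8 111.0 [0.3978 0.0358]
 hole px 319.3 258.6 708.0 [0.4179 0.1924]
 hole px 426.8 237.7 145.5 [0.4268 0.0994]
 hole px 365.6 230.6 113.0 [0.4392 0.1506]
 hole px 412.1 229.1 115.5 [0.436  0.1115]
 hole px 459.0 227.7 117.5 [0.4327 0.0722]
 hole px 505.8 226.2 118.5 [0.4296 0.0332]
 hole px 435.5 200.1 570.5 [0.4592 0.0917]
 hole px 400.9 194.7 37.5 [0.467  0.1197]
 hole px 380.8 195.2 44.0 [0.4685 0.136 ]
 hole px 278.0 201.6 341.0 [0.4728 0.2202]
 hole px 365.9 193.7 122.5 [0.4712 0.148 ]
 hole px 414.2 192.2 125.5 [0.4679 0.1089]
 hole px 462.6 190.7 127.5 [0.4647 0.0697]
 hole px 511.2 189.1 130.5 [0.4615 0.0306]
 hole px 370.6 183.1 32.5 [0.4795 0.1436]
 hole px 500.8 181.4 43.0 [0.4689 0.0393]
 hole px 365.4 179.5 61.0 [0.4829 0.1476]
 hole px 320.1 181.5 511.0 [0.4855 0.184 ]
 hole px 390.2 159.8 34.0 [0.4965 0.1269]
 hole px 416.4 152.6 134.5 [0.4998 0.1063]
 hole px 415.2 134.0 63.0 [0.5142 0.1068]
 hole px 442.2 122.8 26.5 [0.5202 0.0861]
 hole px 429.6 122.5 34.0 [0.5215 0.0956]
 hole px 417.3 122.0 25.5 [0.523 0.105]
 hole px 461.0 117.2 26.0 [0.5227 0.0719]
```

View pics/r8.png

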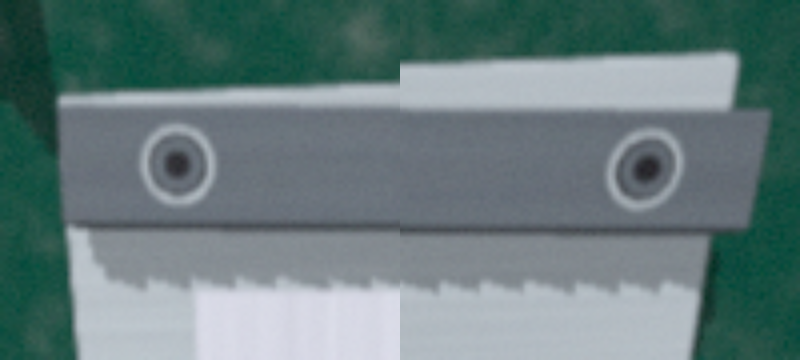

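View pics/w8c.png

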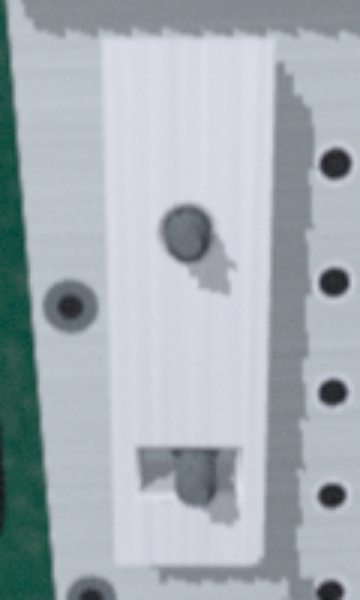

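```bash
python3 - <<'E'
from h import *
d=load("w8"); g=cv2.cvtColor(d['color'],cv2.COLOR_RGB2GRAY).astype(float)
g=cv2.GaussianBlur(g,(3,3),0.8)
def fit(pts,z):
    W=np.array([onz(d,u,v,z)[:2] for u,v in pts]); 
    l=cv2.fitLine((W*1000).astype(np.float32),cv2.DIST_HUBER,0,.01,.01).ravel(); v=l[:2]*np.sign(l[1]); return (np.degrees(np.arctan2(v[1],v[0]))-90, l[2:]/1000)
far=[];near=[]
for u in list(range(310,395))+list(range(425,515)):
    col=g[:,u]
    seg=col[60:80]; gr=np.diff(seg); i=np.argmin(gr); 
    far.append((u,60+i+.5))
    i=88+np.argmin(col[88:104]); a,b,c=col[i-1:i+2]; 
    near.append((u,i+.5*(a-c)/(a-2*b+c)))
print("far",fit(far,.028)); print("near face mid",fit(near,.022))
H=np.array([[365.6,230.6],[412.1,229.1],[459,227.7],[505.8,226.2]]);print(fit(H,.016))
H=np.array([[365.9,193.7],[414.2,192.2],[462.6,190.7],[511.2,189.1]]);print(fit(H,.016))
H=np.array([[293,130],[300,282]]);print(fit(H,.038)) ; H=np.array([[345,130],[342.5,280]]);print(fit(H,.038))
a=near[0];b=near[-1];print(a,b,onz(d,*a,.022),onz(d,*b,.022))
# mat & square from w1
d=load("w1"); 
cv2.imwrite("pics/w1c.png",cv2.resize(d['color'][0:235,225:470,::-1],(780,590),interpolation=cv2.INTER_CUBIC))
E
```

```text
far (np.float32(-6.5988617), array([0.559802  , 0.06834191], dtype=float32))
near face mid (np.float32(-6.877838), array([0.5449812 , 0.12210275], dtype=float32))
(np.float32(-4.6769714), array([0.42503235, 0.08331309], dtype=float32))
(np.float32(-4.7241898), array([0.46002868, 0.08047964], dtype=float32))
(np.float32(84.85098), array([0.46263233, 0.20605147], dtype=float32))
(np.float32(83.846466), array([0.45916033, 0.16732392], dtype=float32))
(310, np.float64(95.91397331609575)) (514, np.float64(96.9452289192827)) [0.55247331 0.18439139 0.022     ] [0.5329415  0.02228247 0.022     ]
```

View pics/w1c.png

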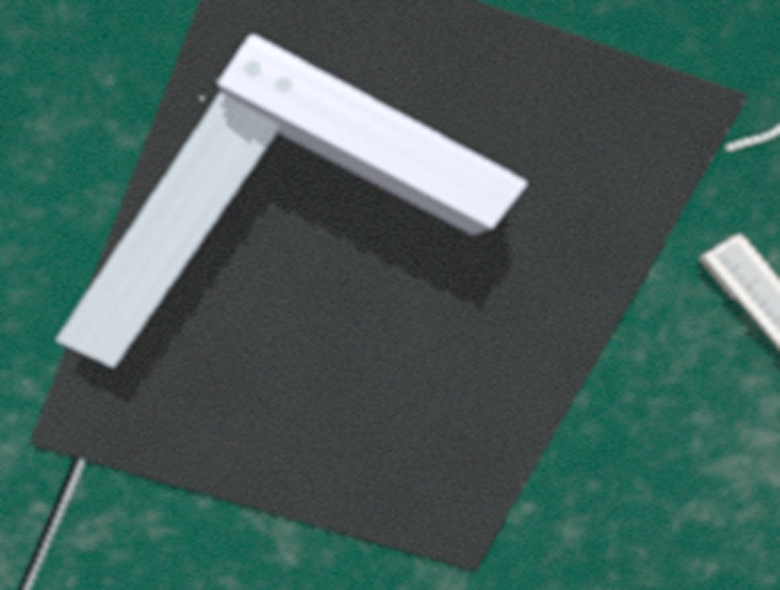

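```bash
python3 - <<'E'
from h import *
d=load("w1"); f=lambda x,y,z:onz(d,225+x/3.184,y/2.511,z)[:2]
S=np.array([f(*p,.036) for p in [(252,33),(527,185),(493,230),(218,82)]]);print("stock",S.round(4).tolist(),S.mean(0))
v=S[0]-S[1]; w=S[3]-S[2]; print([np.degrees(np.arctan2(q[1],q[0]))-90 for q in (v,w)],np.linalg.norm(v),np.linalg.norm(S[0]-S[3]))
B=np.array([f(*p,.022) for p in [(215,97),(58,340),(113,366)]]);print("blade",B.round(4).tolist())
Mt=np.array([f(*p,.004) for p in [(32,445),(472,570),(745,95)]]);print("mat",Mt.round(4).tolist(),(Mt[0]+Mt[2])/2)
E
```

```text
stock [[0.4996, -0.2436], [0.4797, -0.3516], [0.4588, -0.3485], [0.4786, -0.2396]] [ 0.47915694 -0.29584383]
[np.float64(-10.454712138382462), np.float64(-10.321709772476993)] 0.10983524247969842 0.02140700789106024
blade [[0.4758, -0.2383], [0.3566, -0.2193], [0.3526, -0.2424]]
mat [[0.2995, -0.2216], [0.3025, -0.4177], [0.5507, -0.4141]] [ 0.42509184 -0.31785458]
```

{"fn": "jog_arm", "kwargs": {"rows": [[[-0.1,0.2,0],-0.2,0.5],[[-0.1,0.4,0],-0.4,0.5],[[-0.1,0.6,0],-0.6,0.5],[[-0.1,0.8,0],-0.8,0.5],[[-0.1,1,0],-1,0.5]]}}

```text
time_s: 12.72
tool_pos: [0.455, 0.0876, 0.1325]
eef_rot: [0.145, 0.692, 0.145, -0.692]
force: [0.6, 0.6, -0.4]
grip_width: 0.0641
```

{"fn": "jog_arm", "kwargs": {"rows": [[[0,0.2,0.09],-0.2,0.5],[[0,0.4,0.18],-0.4,0.5],[[0,0.6,0.27],-0.6,0.5],[[0,0.8,0.36],-0.8,0.5],[[0,1,0.45],-1,0.5]]}}

```text
time_s: 13.35
tool_pos: [0.4536, -0.0222, 0.1325]
eef_rot: [0.319, 0.631, 0.319, -0.631]
force: [0.8, 0.6, -0.4]
grip_width: 0.064
```

{"fn": "jog_arm", "kwargs": {"rows": [[[0,0.15,0.2],-0.18,0.5],[[0,0.3,0.4],-0.35,0.5],[[0,0.45,0.6],-0.53,0.5],[[0,0.6,0.8],-0.7,0.5],[[0,0.75,1],-0.87,0.5]]}}

```text
time_s: 13.98
tool_pos: [0.4542, -0.1473, 0.1325]
eef_rot: [0.453, 0.543, 0.453, -0.543]
force: [0.3, 0.3, 0.1]
grip_width: 0.0642
```

{"fn": "jog_arm", "kwargs": {"rows": [[[0,0.1,0.2],0,0.5],[[0,0.2,0.4],0,0.5],[[0,0.3,0.6],0,0.5],[[0,0.4,0.8],0,0.5],[[0,0.45,1],0,0.5]]}}

```text
time_s: 14.6
tool_pos: [0.4807, -0.2544, 0.1318]
eef_rot: [0.452, 0.544, 0.452, -0.543]
force: [0.1, 0.4, -0.5]
grip_width: 0.0639
```

```bash
python3 - <<'E'
from h import *
d=grab("wrist","w9"); p,M,s=tool(); print(p,np.degrees(np.arctan2(M[1,1],M[0,1])),s['time_s'],s['q'])
print(shift([.4792,-.2958,.10]))
E
```

```text
[ 0.48091911 -0.25637716  0.13187543] -10.48339663019366 14.65 [-4.92005132e-01  3.48466859e-01  1.89396483e+00 -1.06066555e-03
  8.97797527e-01 -3.08374130e-01]
[0.31928214 0.05449224 0.39039137]
```

View pics/w9.png

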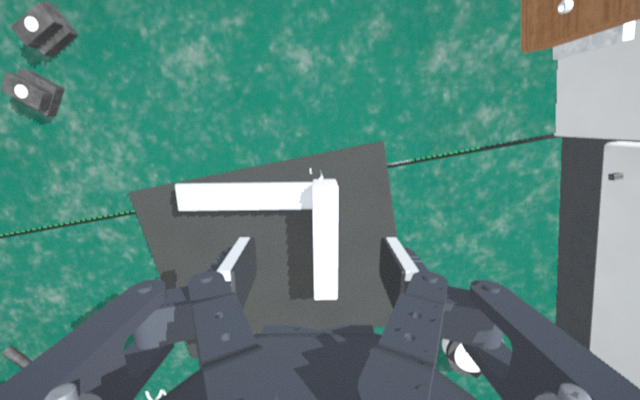

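```bash
python3 - <<'E'
from h import *
d=load("w9"); im=d['color']; print(im[250,300:345,0].tolist())
f=lambda u,v:onz(d,u,v,.036)[:2]
g=cv2.cvtColor(im,cv2.COLOR_RGB2GRAY).astype(float)
L=[];Rr=[]
for v in range(218,290):
    r=np.diff(g[v,300:350]); Rr.append(f(300+np.argmin(r)+.5,v)); L.append(f(300+np.argmax(r)+.5,v))
for X in (L,Rr):
    l=cv2.fitLine((np.array(X)*1000).astype(np.float32),cv2.DIST_HUBER,0,.01,.01).ravel(); v=l[:2]*np.sign(l[1]); print(np.degrees(np.arctan2(v[1],v[0]))-90,l[2:])
col=g[160:320,326]; print(np.argmax(np.diff(col)[:60])+160.5, np.argmin(np.diff(col)[80:])+240.5)
S=np.array([f(314.5,182),f(337.5,182),f(337.5,299),f(314,299)]); print(S.round(4).tolist(),S.mean(0))
E
```

```text
[74, 77, 75, 76, 77, 78, 75, 72, 75, 75, 79, 76, 105, 216, 255, 255, 255, 255, 255, 255, 255, 255, 255, 255, 255, 255, 255, 255, 255, 255, 255, 255, 255, 255, 255, 255, 255, 255, 183, 98, 95, 95, 100, 99, 101]
-10.229942 [ 466.0797  -306.25055]
-10.426323 [ 490.77567 -299.39243]
178.5 299.5
[[0.481, -0.2361], [0.5001, -0.2396], [0.4816, -0.3507], [0.4598, -0.3466]] [ 0.48062411 -0.29323864]
```

{"fn": "jog_arm", "kwargs": {"rows": [[[0.1,0.03,0.2],0,0.5],[[0.3,0.057,0.38],0,0.5],[[0.55,0.057,0.38],0,0.5],[[0.8,0.057,0.38],0,0.5],[[0.8,0.057,0.38],0,0.5]]}}

```text
time_s: 15.28
tool_pos: [0.4771, -0.2909, 0.0496]
eef_rot: [-0.451, -0.543, -0.454, 0.544]
force: [-0.3, 0.2, -0.0]
grip_width: 0.0643
```

```bash
python3 - <<'E'
from h import *
print(shift([.4796,-.295,.021]))
E
```

```text
[0.28574308 0.03307337 0.0359904 ]
```

{"fn": "jog_arm", "kwargs": {"rows": [[[0.15,0,0],0,0.5],[[0.29,0,0],0,0.5],[[0.29,0,0],0,0.5],[[0.29,0,0],0,0.5],[[0.29,0,0],0,0.5]]}}

```text
time_s: 15.9
tool_pos: [0.4793, -0.2915, 0.0233]
eef_rot: [0.453, 0.544, 0.452, -0.543]
force: [0.7, 0.1, -0.1]
grip_width: 0.0639
```

```bash
python3 - <<'E'
from h import *
p,M,s=tool(); print(p,np.degrees(np.arctan2(M[1,1],M[0,1])));print(shift([.4796,-.295,.021]))
E
```

```text
[ 0.47926014 -0.29153121  0.02327912] -10.468539350917153
[0.02280922 0.00962636 0.03348601]
```

{"fn": "jog_arm", "kwargs": {"rows": [[[0.025,0,0.03],0,0.5],[[0.025,0.005,0.03],0,0],[[0.025,0.005,0.03],0,-1],[[0.025,0.005,0.03],0,-1],[[0.025,0.005,0.03],0,-1]], "force": 80}}

```text
time_s: 16.52
tool_pos: [0.4791, -0.2946, 0.0207]
eef_rot: [0.453, 0.544, 0.452, -0.543]
force: [-0.6, 0.2, 4.9]
grip_width: 0.0203
```

{"fn": "jog_arm", "kwargs": {"rows": [[[0,0,0],0,-1],[[-0.1,0,0],0,-1],[[-0.4,0,0],0,-1],[[-0.7,0,0],0,-1],[[-1,0,0],0,-1]]}}

```text
time_s: 17.15
tool_pos: [0.4782, -0.294, 0.1211]
eef_rot: [-0.452, -0.543, -0.453, 0.544]
force: [0.7, -1.3, -4.8]
grip_width: 0.02
```

```bash
python3 - <<'E'
from h import *
d=grab("wrist","w10"); p,M,s=tool(); print(p,np.degrees(np.arctan2(M[1,1],M[0,1])),s['time_s'],s['grip_width'],s['force'],s['wrist_torque'])
E
```

```text
[ 0.48013349 -0.29516923  0.12486302] -10.477343225349973 17.2 0.019677180410780256 [ 2.18912926 -1.14393922  0.39911978] [-0.04579427 -0.09679628  0.01892294]
```

View pics/w10.png

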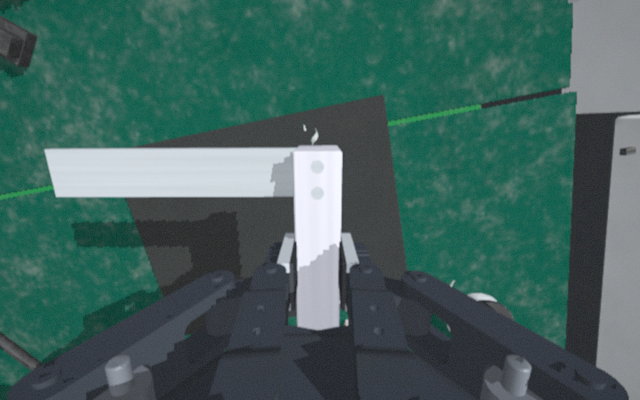

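{"fn": "jog_arm", "kwargs": {"rows": [[[0,-0.04,-0.2],0,-1],[[0,-0.08,-0.4],0,-1],[[0,-0.11,-0.6],0,-1],[[0,-0.15,-0.8],0,-1],[[0,-0.18,-1],0,-1]]}}

```text
time_s: 17.82
tool_pos: [0.4791, -0.1911, 0.12]
eef_rot: [-0.452, -0.543, -0.453, 0.544]
force: [-0.7, 0.3, -4.0]
grip_width: 0.02
```

{"fn": "jog_arm", "kwargs": {"rows": [[[0,-0.04,-0.2],0,-1],[[0,-0.08,-0.4],0,-1],[[0,-0.11,-0.6],0,-1],[[0,-0.15,-0.8],0,-1],[[0,-0.18,-1],0,-1]]}}

```text
time_s: 18.45
tool_pos: [0.4797, -0.0898, 0.1203]
eef_rot: [0.452, 0.544, 0.452, -0.544]
force: [0.5, 0.3, -4.1]
grip_width: 0.0201
```

{"fn": "jog_arm", "kwargs": {"rows": [[[0,-0.04,-0.2],0,-1],[[0,-0.08,-0.4],0,-1],[[0,-0.11,-0.6],0,-1],[[0,-0.15,-0.8],0,-1],[[0,-0.18,-1],-0.12,-1]]}}

```text
time_s: 19.08
tool_pos: [0.48, 0.0118, 0.1204]
eef_rot: [0.469, 0.529, 0.469, -0.529]
force: [0.8, -0.9, -4.0]
grip_width: 0.0197
```

```bash
python3 - <<'E'
from h import *
p,M,s=tool(); print(p,np.degrees(np.arctan2(M[1,1],M[0,1])),s['time_s'],s['grip_width'],s['force'],s['wrist_torque'])
print(shift([.5149,.0903,.06]))
E
```

```text
[0.48001957 0.0117613  0.1203503 ] -6.801748429136421 19.075 0.01970945252445696 [ 0.75782949 -0.93903351 -4.02406951] [-0.01700558 -0.03089968  0.0207519 ]
[ 0.60357085  0.25325083 -0.82114512]
```

{"fn": "jog_arm", "kwargs": {"rows": [[[0,0.05,-0.2],0,-1],[[0.1,0.12,-0.4],0,-1],[[0.3,0.2,-0.65],0,-1],[[0.5,0.25,-0.82],0,-1],[[0.55,0.25,-0.82],0,-1]]}}

```text
time_s: 19.7
tool_pos: [0.5145, 0.0901, 0.0636]
eef_rot: [-0.469, -0.528, -0.47, 0.529]
force: [-0.6, -0.2, -4.4]
grip_width: 0.0201
```

```bash
python3 - <<'E'
from h import *
d=grab("wrist","w11"); p,M,s=tool(); print(p,np.degrees(np.arctan2(M[1,1],M[0,1])),s['time_s'],s['force'],s['wrist_torque'])
print(shift([.5149,.0903,.0335]))
E
```

```text
[0.51403627 0.08938055 0.06359366] -6.806648882945026 19.75 [-5.22456173e-01 -1.99205500e-03 -4.13658395e+00] [-0.00357532  0.07778462  0.00218803]
[ 0.30090963  0.00820017 -0.01039872]
```

View pics/w11.png

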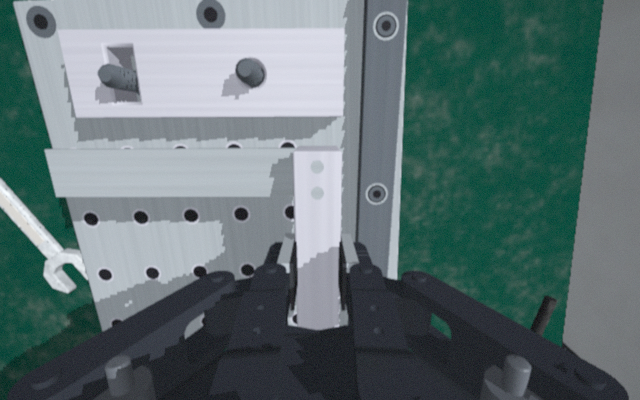

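{"fn": "jog_arm", "kwargs": {"rows": [[[0.1,0,0],0,-1],[[0.2,0,0],0,-1],[[0.29,0,0],0,-1],[[0.29,0,0],0,-1],[[0.29,0,0],0,-1]]}}

```text
time_s: 20.38
tool_pos: [0.5151, 0.0887, 0.0364]
eef_rot: [0.469, 0.529, 0.469, -0.529]
force: [0.2, -0.2, -4.8]
grip_width: 0.0205
```

```bash
python3 - <<'E'
from h import *
d=grab("wrist","w12"); p,M,s=tool(); print(p,np.degrees(np.arctan2(M[1,1],M[0,1])),s['time_s'],s['force'],s['wrist_torque'])
print(shift([.5316,.1034,.0335]))
E
```

```text
[0.5151849  0.08878518 0.03655521] -6.883658371425153 20.425 [ 0.37670954  0.57167892 -4.2243013 ] [-0.04325156 -0.03613071  0.01148201]
[ 0.03064381  0.14543686 -0.16476454]
```

View pics/w12.png

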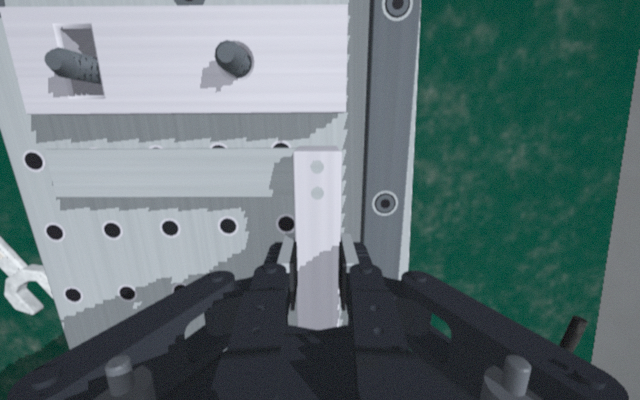

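{"fn": "jog_arm", "kwargs": {"rows": [[[0.02,0.04,-0.03],0,-1],[[0.025,0.08,-0.06],0,-1],[[0.025,0.11,-0.09],0,-1],[[0.025,0.13,-0.1],0,-1],[[0.025,0.135,-0.1],0,-1]]}}

```text
time_s: 21.05
tool_pos: [0.5296, 0.0972, 0.0337]
eef_rot: [-0.469, -0.529, -0.469, 0.529]
force: [-0.0, -0.3, -3.1]
grip_width: 0.02
```

```bash
python3 - <<'E'
from h import *
p,M,s=tool(); print(p,np.degrees(np.arctan2(M[1,1],M[0,1])),s['time_s'],M.T@s['force'],s['wrist_torque'])
print(shift([.5316,.1034,.0335]))
E
```

```text
[0.52963517 0.09723954 0.03374953] -6.865459619756602 21.05 [3.07372987 0.02185289 0.27468875] [0.01687753 0.00843828 0.04279724]
[ 0.00249395  0.01214345 -0.06351164]
```

{"fn": "jog_arm", "kwargs": {"rows": [[[0,0.01,0],0,-1],[[0,0.02,0],0,-1],[[0,0.025,0],0,-1],[[0,0.03,0],0,-1],[[0,0.03,0],0,-1]]}}

```text
time_s: 21.68
tool_pos: [0.5305, 0.0967, 0.0333]
eef_rot: [-0.468, -0.528, -0.47, 0.53]
force: [-6.8, 1.1, -0.8]
grip_width: 0.0199
```

```bash
cat > s.py <<'E'
from h import *
p,M,s=tool(); print(p.round(4),np.degrees(np.arctan2(M[1,1],M[0,1])).round(2),s['time_s'],"F tool xyz",(M.T@s['force']).round(2),"T",(M.T@s['wrist_torque']).round(3))
E
python3 s.py
```

```text
[0.5305 0.0967 0.0333] -6.91 21.675 F tool xyz [ 0.78 -6.9  -0.25] T [ 0.216  0.254 -1.133]
```

{"fn": "jog_arm", "kwargs": {"rows": [[[0,0,-0.02],0,-1],[[0,0,-0.035],0,-1],[[0,0,-0.05],0,-1],[[0,0,-0.06],0,-1],[[0,0,-0.06],0,-1]]}}

```text
time_s: 22.3
tool_pos: [0.5312, 0.1022, 0.0331]
eef_rot: [-0.468, -0.528, -0.47, 0.53]
force: [-4.5, -0.4, -4.7]
grip_width: 0.0201
```

```bash
python3 s.py; python3 - <<'E'
from h import *
d=grab("wrist","w13"); cv2.imwrite("pics/w13c.png",cv2.resize(d['color'][0:260,:440,::-1],None,fx=1.8,fy=1.8))
E
```

```text
[0.5312 0.1022 0.0331] -6.89 22.3 F tool xyz [ 4.7  -4.37  0.91] T [ 0.242 -0.351 -0.969]
```

View pics/w13c.png

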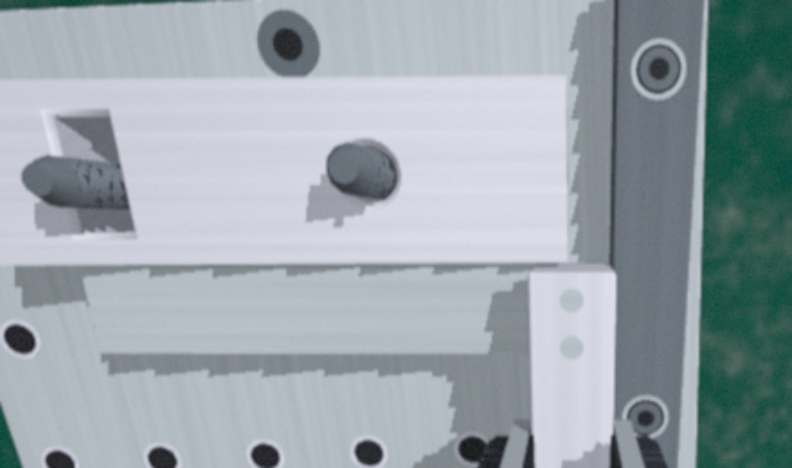

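{"fn": "jog_arm", "kwargs": {"rows": [[[0,0.01,-0.005],0,-1],[[0,0.012,-0.01],0,-1],[[0,0.012,-0.015],0,-1],[[0,0.012,-0.02],0,-1],[[0,0.012,-0.02],0,-1]]}}

```text
time_s: 22.98
tool_pos: [0.5314, 0.1035, 0.0328]
eef_rot: [-0.468, -0.527, -0.47, 0.531]
force: [-7.2, -3.5, -2.6]
grip_width: 0.02
```

```bash
python3 s.py
```

```text
[0.5314 0.1035 0.0328] -6.88 22.975 F tool xyz [ 2.62 -6.71  4.36] T [ 0.218 -0.814 -1.388]
```

{"fn": "jog_arm", "kwargs": {"rows": [[[0,0.006,-0.005],0,-1],[[0,0.006,-0.008],0,-1],[[0,0.006,-0.008],0,-1],[[0,0.006,-0.008],0,-1],[[0,0.006,-0.008],0,-1]]}}

```text
time_s: 23.6
tool_pos: [0.5315, 0.1038, 0.0327]
eef_rot: [-0.468, -0.527, -0.47, 0.532]
force: [-9.3, -5.7, -0.9]
grip_width: 0.0201
```

```bash
python3 s.py; python3 - <<'E'
from h import *
d=grab("wrist","w14"); cv2.imwrite("pics/w14c.png",cv2.resize(d['color'][0:260,:440,::-1],None,fx=1.8,fy=1.8))
cv2.imwrite("pics/w14d.png",cv2.resize(d['color'][120:340,270:420,::-1],None,fx=2.7,fy=2.7))
E
```

```text
[0.5315 0.1038 0.0327] -6.88 23.6 F tool xyz [ 1.01 -8.55  6.74] T [ 0.167 -1.174 -1.643]
```

View pics/w14c.png

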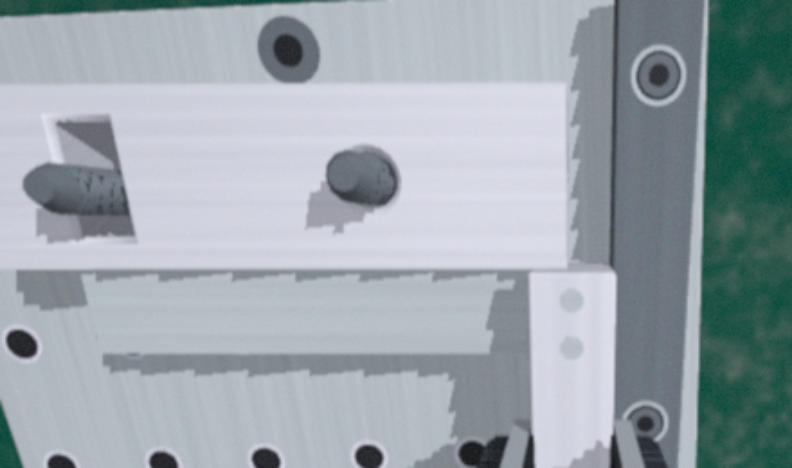

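View pics/w14d.png

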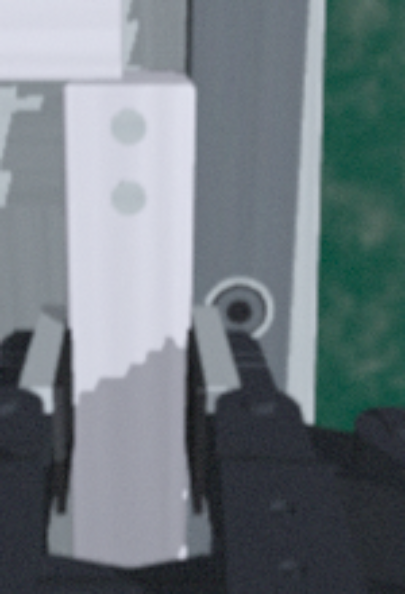

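{"fn": "jog_arm", "kwargs": {"rows": [[[0,0,0],0,-1],[[0,0,0],0,-1],[[0,0,0],0,-1],[[0,0,0],0,-1],[[0,0,0],0,-1]]}}

```text
time_s: 24.28
tool_pos: [0.5315, 0.1038, 0.0327]
eef_rot: [-0.468, -0.527, -0.47, 0.532]
force: [-10.1, -6.0, -0.5]
grip_width: 0.0201
```

{"fn": "jog_arm", "kwargs": {"rows": [[[0,0,0],0,-1],[[0,0,0],0,-1],[[0,0,0],0,-1],[[0,0,0],0,-1],[[0,0,0],0,-1]]}}

```text
time_s: 24.9
tool_pos: [0.5314, 0.1038, 0.0327]
eef_rot: [-0.468, -0.527, -0.47, 0.532]
force: [-9.4, -6.6, -0.1]
grip_width: 0.0198
```

```bash
python3 s.py; python3 - <<'E'
from h import *
for n in ("side","scene"):
    e=grab(n,n+"14")
    q=proj(e,[.47,.14,.03]).astype(int); cv2.imwrite(f"pics/{n}14c.png",cv2.resize(e['color'][q[1]-45:q[1]+45,q[0]-65:q[0]+65,::-1],None,fx=5.5,fy=5.5,interpolation=cv2.INTER_CUBIC))
# line angles in w14: bar near side top edge & rail face edge
d=load("w14"); g=cv2.cvtColor(d['color'],cv2.COLOR_RGB2GRAY).astype(float)
def fit(pts,z):
    W=np.array([onz(d,u,v,z)[:2] for u,v in pts]); l=cv2.fitLine((W*1000).astype(np.float32),cv2.DIST_HUBER,0,.01,.01).ravel(); return np.degrees(np.arctan2(l[1],l[0])),l[2:]
E1=[(u,140+np.argmin(np.diff(g[140:160,u]))+.5) for u in range(20,285,3)]
E2=[(u,35+np.argmax(np.diff(g[35:60,u]))+.5) for u in range(10,290,3)]
E3=[]
for v in range(60,140,2):
    c=g[v,332:350]; E3.append((332+np.argmin(c),v))
print("bar -y",fit(E1,.038),"bar +y",fit(E2,.038)); print("rail",fit(E3,.025)); print(E3[::6],E1[::12],E2[::12])
E
```

```text
[0.5314 0.1038 0.0327] -6.88 24.9 F tool xyz [ 0.14 -8.53  7.66] T [ 0.236 -1.157 -1.622]
bar -y (np.float32(-6.8581753), array([470.61755, 165.64809], dtype=float32)) bar +y (np.float32(-6.7679214), array([493.2177 , 207.61269], dtype=float32))
rail (np.float32(83.31771), array([551.33765, 177.89848], dtype=float32))
[(np.int64(341), 60), (np.int64(341), 72), (np.int64(340), 84), (np.int64(340), 96), (np.int64(340), 108), (np.int64(340), 120), (np.int64(340), 132)] [(20, np.float64(149.5)), (56, np.float64(149.5)), (92, np.float64(149.5)), (128, np.float64(149.5)), (164, np.float64(149.5)), (200, np.float64(149.5)), (236, np.float64(149.5)), (272, np.float64(149.5))] [(10, np.float64(46.5)), (46, np.float64(46.5)), (82, np.float64(45.5)), (118, np.float64(45.5)), (154, np.float64(44.5)), (190, np.float64(45.5)), (226, np.float64(45.5)), (262, np.float64(45.5))]
```

View pics/side14c.png

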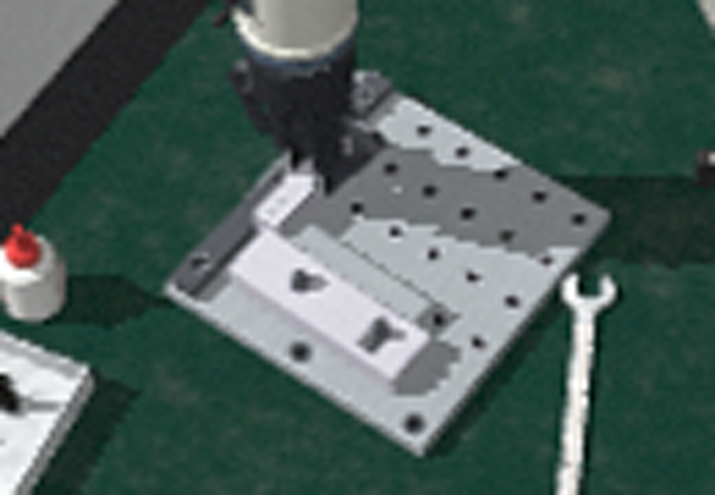

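{"fn": "jog_arm", "kwargs": {"rows": [[[0,0,0.02],0,-1],[[0,-0.01,0.05],0,-1],[[0,-0.05,0.1],0,-1],[[0,-0.1,0.15],0,-1],[[-0.05,-0.15,0.2],0,-1]]}}

```text
time_s: 25.62
tool_pos: [0.5177, 0.0868, 0.0388]
eef_rot: [-0.469, -0.529, -0.469, 0.529]
force: [-0.8, -0.2, -4.0]
grip_width: 0.0201
```

{"fn": "jog_arm", "kwargs": {"rows": [[[-0.2,0,0],0,-1],[[-0.45,0,0],0,-1],[[-0.7,-0.05,0.15],0,-1],[[-0.8,-0.1,0.35],0,-1],[[-0.8,-0.15,0.55],0,-1]]}}

```text
time_s: 26.25
tool_pos: [0.4963, 0.0332, 0.1193]
eef_rot: [0.469, 0.529, 0.469, -0.529]
force: [0.1, -0.6, -4.2]
grip_width: 0.0199
```

```bash
python3 s.py; python3 - <<'E'
from h import *
d=grab("wrist","w15"); g=cv2.cvtColor(d['color'],cv2.COLOR_RGB2GRAY).astype(float)
print(shift([.478,-.318,.11]))
E
```

```text
[0.4963 0.0332 0.1193] -6.87 26.25 F tool xyz [4.18 0.13 0.61] T [-0.032 -0.009 -0.026]
[0.08774844 0.25490958 3.48818418]
```

View pics/w15.png

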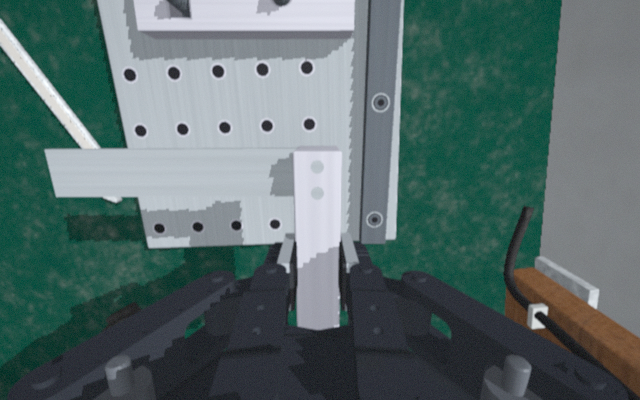

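{"fn": "jog_arm", "kwargs": {"rows": [[[0,-0.03,0.2],0,-1],[[0,-0.05,0.4],0,-1],[[0,-0.05,0.6],0,-1],[[0,-0.05,0.8],0,-1],[[0,-0.05,1],0,-1]]}}

```text
time_s: 26.92
tool_pos: [0.4785, -0.0654, 0.1177]
eef_rot: [-0.468, -0.529, -0.469, 0.53]
force: [0.6, 0.1, -4.3]
grip_width: 0.0201
```

{"fn": "jog_arm", "kwargs": {"rows": [[[0,0.02,0.2],0,-1],[[0,0.04,0.4],0,-1],[[0,0.06,0.6],0,-1],[[0,0.08,0.8],0,-1],[[0,0.1,1],0,-1]]}}

```text
time_s: 27.55
tool_pos: [0.4764, -0.1657, 0.1176]
eef_rot: [-0.468, -0.529, -0.47, 0.53]
force: [-0.8, -0.7, -3.8]
grip_width: 0.0199
```

{"fn": "jog_arm", "kwargs": {"rows": [[[0,0.02,0.2],0,-1],[[0,0.04,0.4],0,-1],[[0,0.06,0.6],0,-1],[[0,0.08,0.8],0,-1],[[0,0.1,1],0,-1]]}}

```text
time_s: 28.18
tool_pos: [0.4755, -0.2665, 0.1188]
eef_rot: [0.469, 0.529, 0.469, -0.529]
force: [-0.3, -1.0, -3.6]
grip_width: 0.0202
```

{"fn": "jog_arm", "kwargs": {"rows": [[[0,0.02,0.2],0,-1],[[0,0.04,0.4],0,-1],[[0,0.05,0.55],0,-1],[[0.2,0.05,0.55],0,-1],[[0.4,0.05,0.55],0,-1]]}}

```text
time_s: 28.8
tool_pos: [0.474, -0.3211, 0.0785]
eef_rot: [0.469, 0.529, 0.469, -0.529]
force: [0.4, 0.2, -4.6]
grip_width: 0.0197
```

```bash
python3 s.py; python3 - <<'E'
from h import *
d=grab("wrist","w16"); print(shift([.475,-.325,.022]))
E
```

```text
[ 0.474  -0.3211  0.0785] -6.9 28.8 F tool xyz [ 4.55  0.35 -0.25] T [-0.034  0.012  0.019]
[0.53867831 0.03068663 0.04718192]
```

View pics/w16.png

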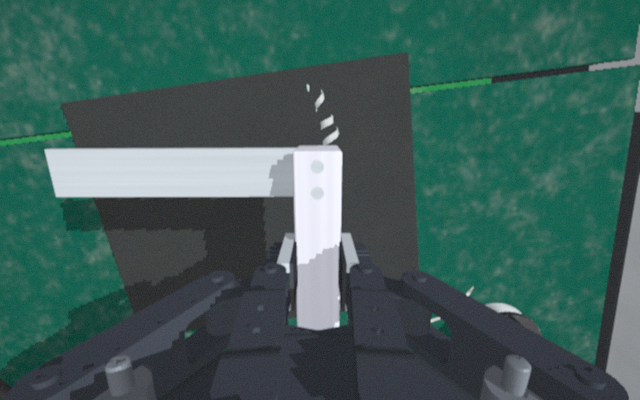

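{"fn": "jog_arm", "kwargs": {"rows": [[[0.15,0,0.02],0,-1],[[0.3,0,0.03],0,-1],[[0.43,0,0.03],0,-1],[[0.5,0,0.03],0,-1],[[0.54,0,0.03],0,-1]]}}

```text
time_s: 29.48
tool_pos: [0.4736, -0.3233, 0.0243]
eef_rot: [-0.469, -0.529, -0.469, 0.529]
force: [0.1, 0.8, -4.2]
grip_width: 0.0201
```

{"fn": "jog_arm", "kwargs": {"rows": [[[0.01,0,0],0,-1],[[0.012,0,0],0,-1],[[0.015,0,0],0,-1],[[0.015,0,0],0,-1],[[0.015,0,0],0,-1]]}}

```text
time_s: 30.1
tool_pos: [0.4737, -0.3234, 0.0234]
eef_rot: [0.469, 0.529, 0.469, -0.529]
force: [0.1, -0.2, -5.3]
grip_width: 0.02
```

```bash
python3 s.py
```

```text
[ 0.4737 -0.3234  0.0234] -6.88 30.1 F tool xyz [5.34 0.13 0.15] T [-0.01  -0.002  0.017]
```

Still fully carried; lower about 3 mm more.

{"fn": "jog_arm", "kwargs": {"rows": [[[0.01,0,0],0,-1],[[0.018,0,0],0,-1],[[0.025,0,0],0,-1],[[0.028,0,0],0,-1],[[0.028,0,0],0,-1]]}}

```text
time_s: 30.72
tool_pos: [0.4736, -0.3234, 0.0207]
eef_rot: [-0.469, -0.529, -0.469, 0.529]
force: [-1.4, 1.8, 2.1]
grip_width: 0.0199
```

```bash
python3 s.py
```

```text
[ 0.4736 -0.3234  0.0207] -6.88 30.725 F tool xyz [-2.11 -1.6  -1.63] T [ 0.018  0.129 -0.343]
```

Seated on the mat. Release and lift straight up.

{"fn": "jog_arm", "kwargs": {"rows": [[[0,0,0],0,-0.4],[[0,0,0],0,-0.2],[[0,0,0],0,0.2],[[0,0,0],0,0.2],[[0,0,0],0,0.2]]}}

```text
time_s: 31.35
tool_pos: [0.4736, -0.3234, 0.0205]
eef_rot: [0.469, 0.529, 0.469, -0.529]
force: [0.3, -0.4, 0.1]
grip_width: 0.0512
```

{"fn": "jog_arm", "kwargs": {"rows": [[[-0.15,0,0],0,0.2],[[-0.35,0,0],0,0.2],[[-0.6,0,0],0,0.2],[[-0.8,0,0],0,0.2],[[-1,0,0],0,0.2]]}}

```text
time_s: 31.98
tool_pos: [0.4738, -0.3235, 0.1223]
eef_rot: [0.469, 0.529, 0.469, -0.529]
force: [-0.6, 0.3, -0.3]
grip_width: 0.0515
```

```bash
python3 s.py; python3 - <<'E'
from h import *
d=grab("wrist","w17"); print(shift([.475,-.325,.022]))
E
```

```text
[ 0.4738 -0.3235  0.1223] -6.88 31.975 F tool xyz [ 0.28 -0.62 -0.19] T [-0.009 -0.056 -0.029]
[ 1.02772016 -0.00283581  0.00437985]
```

View pics/w17.png

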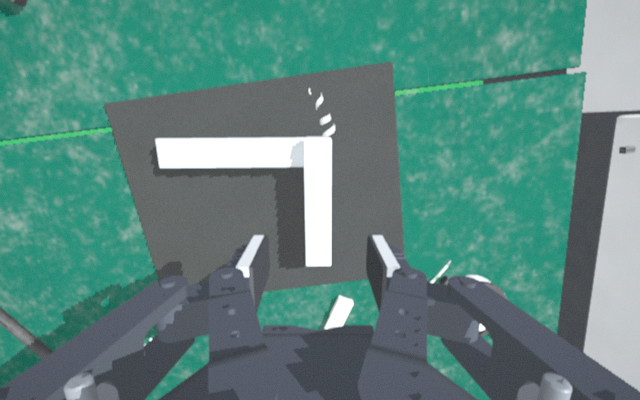

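{"fn": "jog_arm", "kwargs": {"rows": [[[-0.1,-0.02,-0.2],0,0.2],[[-0.2,-0.05,-0.4],0,0.2],[[-0.3,-0.07,-0.6],0,0.2],[[-0.3,-0.1,-0.8],0,0.2],[[-0.3,-0.12,-1],0,0.2]]}}

```text
time_s: 32.65
tool_pos: [0.4734, -0.221, 0.1503]
eef_rot: [-0.469, -0.529, -0.469, 0.529]
force: [-0.3, -0.2, -0.6]
grip_width: 0.0509
```

{"fn": "jog_arm", "kwargs": {"rows": [[[0,-0.03,-0.2],0,0.2],[[0,-0.06,-0.4],0,0.2],[[0,-0.09,-0.6],0,0.2],[[0,-0.12,-0.8],0,0.2],[[0,-0.15,-1],0,0.2]]}}

```text
time_s: 33.28
tool_pos: [0.4706, -0.1203, 0.1505]
eef_rot: [0.469, 0.529, 0.469, -0.529]
force: [-0.5, -0.1, 0.5]
grip_width: 0.0513
```

{"fn": "jog_arm", "kwargs": {"rows": [[[0,-0.03,-0.2],0,0.2],[[0,-0.06,-0.4],0,0.2],[[0,-0.09,-0.6],0,0.2],[[0,-0.12,-0.8],0,0.2],[[0,-0.15,-1],0,0.2]]}}

```text
time_s: 33.9
tool_pos: [0.4676, -0.0192, 0.1505]
eef_rot: [0.469, 0.529, 0.469, -0.529]
force: [-0.3, -0.1, -0.6]
grip_width: 0.0511
```

{"fn": "jog_arm", "kwargs": {"rows": [[[0,-0.03,-0.2],0,0.2],[[0,-0.06,-0.4],0,0.2],[[0,-0.09,-0.7],0,0.2],[[0,-0.12,-1],0,0.2],[[0,-0.12,-1],0,0.2]]}}

```text
time_s: 34.52
tool_pos: [0.4677, 0.0821, 0.1505]
eef_rot: [0.47, 0.529, 0.47, -0.528]
force: [1.2, -1.0, 0.1]
grip_width: 0.0511
```

```bash
python3 s.py; python3 - <<'E'
from h import *
d=grab("wrist","w18"); grab("side","side18")
E
```

```text
[0.4677 0.0821 0.1505] -6.74 34.525 F tool xyz [-0.07  1.33  0.85] T [ 0.055 -0.011  0.037]
```

View pics/w18.png

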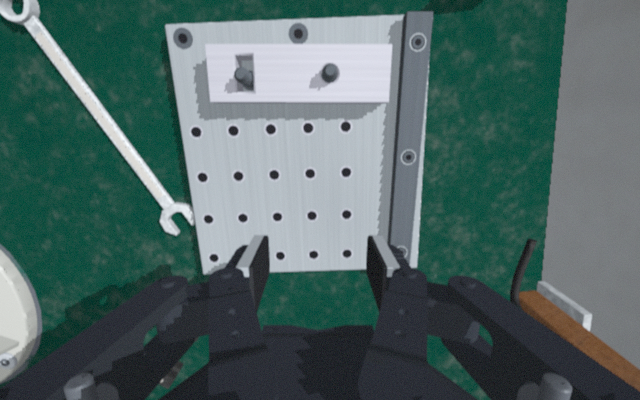

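View pics/side18.png

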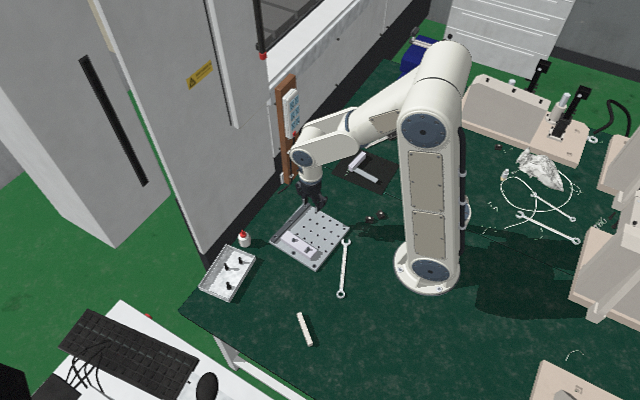

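```bash
python3 - <<'E'
from h import *
d=load("w18"); g=cv2.GaussianBlur(cv2.cvtColor(d['color'],cv2.COLOR_RGB2GRAY).astype(float),(3,3),.8)
def sub(x,i): 
    a,b,c=x[i-1:i+2]; return i+.5*(a-c)/(a-2*b+c)
def fit(pts,z):
    W=np.array([onz(d,u,v,z)[:2] for u,v in pts]); l=cv2.fitLine((W*1000).astype(np.float32),cv2.DIST_HUBER,0,.01,.01).ravel(); a=np.degrees(np.arctan2(l[1],l[0])); return round(float((a+90)%180-90),2) if abs(a)<45 else round(float(a%180-90),2)
def V(u,a,b,s):
    x=s*np.diff(g[a:b,u]); return (u,a+sub(x,int(np.argmax(x[1:-1]))+1)+.5)
def H(v,a,b,s):
    x=s*np.diff(g[v,a:b]); return (a+sub(x,int(np.argmax(x[1:-1]))+1)+.5,v)
print("bar -y",fit([V(u,92,110,-1) for u in range(215,385,2)],.038))
print("bar +y",fit([V(u,36,52,1) for u in range(212,385,2)],.038))
print("rail far top",fit([H(v,410,440,1) for v in list(range(60,235,2))],.028))
m=[]
for v in range(60,230,2):
    x=-g[v,385:404]; i=int(np.argmax(x[1:-1]))+1; m.append((385+sub(x,i),v))
print("rail face",fit(m,.022), m[0],m[-1])
E
```

```text
bar -y -6.87
bar +y -6.8
rail far top -6.64
rail face -6.83 (np.float64(401.4678562680942), 60) (np.float64(389.6454000970421), 228)
```

```bash
python3 -c "
from rig import workorder
print(workorder.close_job())"
```

```text
the job is handed in; nothing more can be done
None
```

The job is done and handed in at about 34.6 s of the 72 s allowed. `close_job()` gives no verdict, so everything below is from my own measurements.

- **Bar:** It went down over both studs without resistance, round hole on the stud nearer the rail. It lies flat on the plate.
- **Pressing the square:** I held the square in the corner for about 1.3 s. The readings were about 8.5 N towards the rail and 6.5 to 7.7 N towards the bar. The bar figure includes some friction, so the true contact force there may differ a little. The close-up showed no gap at the bar or along the visible part of the rail face. The gripper hid the far end of the stock.
- **Square back on the mat:** The last close-up shows it flat and fully inside the mat's edges. I set it down about 30 mm further in than where it started, because its blade tip was originally right at the edge.
- **Final angle:** The bar's two sides measured -6.87° and -6.80°. The rail measured -6.83° at its pressing face and -6.64° at its far edge. That puts the bar within about 0.1 to 0.2° (under 0.004 rad) of square to the rail, against 0.015 rad allowed.
- **Bystanders and release:** The tray, screws and bottle looked unmoved in the side view. I did not measure any of the bystanders, and the dial indicator and caliper were only partly visible in the last pictures. The gripper finished open, clear of everything, at 0.15 m height.

No check failed or disagreed beyond the small spread in the angles.

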